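# Glue a plywood pad to a base plate and weight it down with screw cases

## Task

Glue the plywood pad on to the aluminium base plate: first open the glue pot (squeeze the two tabs of its cap together, keep squeezing while you turn the cap anticlockwise about an eighth of a turn, lift it off and stand it aside on the bench), then dip the brush's bristles well down into the open pot and touch them to the middle of the plate, and only then lay the pad flat inside the outline scribed on the plate. Weight it down by stacking every screw case that is on the bench on the pad, largest first, each one squared up and centred on the one below so that its whole base is supported. Finish with the brush lying back on its rest and the cap back on the pot, turned clockwise to its locked place with both tabs sprung out, and leave the other things on the bench where they are.

Things in the scene. Friction and masses are not known exactly. Their poses are not given: they have to be found in the camera images.
- pot_mouth (a point): Glue pot: white jar 86 mm across, strapped into a round plywood foot (110 mm across) screwed to the bench. This point is the centre of its mouth, on the level flange the cap sits on, 66 mm above the bench; mouth 48 mm across, 54 mm deep inside. A collar wall, 80 mm outside and 71 mm inside diameter, stands 9 mm above the flange. Axes: the pot's.
- pot: The pot as a body, origin under its foot. Its collar has a 13 mm wide notch at +y and at -y for the teeth of the cap's tabs, and at +x and -x a ledge 15 mm wide, 6 to 9 mm above the flange, reaching in to 30 mm from the axis, which holds the cap's lugs down.
- cap_mid (a point): Cap of the pot (black, grey tabs), 38 mm high; this point is on its axis, half-way up (19 mm above its flat underside), z up. Base disc 55 mm across, 4 mm thick; lugs 14 mm wide at +x and -x reach to 33 mm from the axis; hub 38 mm across. Upright tabs 14 mm wide at +y and -y, outer faces 64 mm apart, each with a tooth (8 mm wide, 4.5 to 8.5 mm above the underside) 6.5 mm further out.
- cap_grip (a point): On the cap's axis, 30 mm above its underside: the height at which to squeeze the tabs' outer faces (along the cap's y), with the fingertips kept above the collar. The tabs' grip part runs from 9 to 38 mm above the underside. The cap stands by itself on the bench.
- cap: The cap as a body, origin at its underside. At the start it is locked: its axes lie along the pot's (half a turn round is the same). With both tabs fully in it turns anticlockwise seen from above; 40 to 55 degrees from locked (stop at 55) it lifts off. To close: tabs squeezed, lower it to the flange at 48 degrees, turn it back clockwise 48 (stop 3 beyond), let go. 2 mm sideways play.
- tab_a (a joint): How far the cap's tab at its +y side is pressed in, m: 0 sprung out, 0.0055 fully in (53 mm over both tabs). A tab takes about 2 N to start and 5 N fully in; more does no harm. Out of its notch it rests at about 0.003.
- tab_b (a joint): The same for the tab at the cap's -y side.
- brush_mid (a point): Glue brush, 180 mm long, lying flat on its rest, bristles towards its own -x (roughly towards the robot). Handle 14 mm wide, 10 mm thick; steel ferrule; stiff dark bristles 13 x 4 mm, 30 mm long. This point is the middle of its length and thickness, near its balance point: x along the brush to the handle's end, z up; underside 5 mm below.
- brush_tip (a point): The end of the bristles, on the brush's centre line, 90 mm from brush_mid.
- brush: The brush as a whole; origin 5 mm under brush_mid, same axes.
- rest_top (a point): Fixed wooden brush rest: base 100 x 70 x 6 mm (x, y, z), two rails across it at x = -40 and +40 mm, each 8 mm thick, 70 mm long, tops 26 mm above the bench, with an 8 mm high stop at each end (58 mm free between). This point: the rest's centre at rail-top height. The brush lies along the rest's x across both rails; between them fingers can reach down to 6 mm.
- plate_top (a point): Aluminium base plate, fixed, 100 (x) by 170 (y) by 12 mm high, flush screws in the corners. This point is the middle of its top face, 12 mm above the bench. A thin scribed rectangle, 72 x 142 mm about the middle, long side along y, shows where the pad goes.
- plate: The same base plate as a body; origin at the middle of its underside, same axes as plate_top.
- pad_mid (a point): Plywood pad, 70 (x) by 140 (y) by 12 mm; this point is its centre, z up. 0.06 to 0.12 kg.
- case_l_mid (a point): Screw case, the largest of the four: closed dark-blue box with a clear lid, 60 (x) by 120 (y) by 34 mm high; this point is its centre, z up. Between 0.05 (smallest) and 0.6 kg (largest). Not there in every run (then None).
- case_m_mid (a point): Screw case, the second largest of the four: closed dark-blue box with a clear lid, 50 (x) by 98 (y) by 30 mm high; this point is its centre, z up. Between 0.05 (smallest) and 0.6 kg (largest). Not there in every run (then None).
- case_s_mid (a point): Screw case, the third largest of the four: closed dark-blue box with a clear lid, 40 (x) by 78 (y) by 26 mm high; this point is its centre, z up. Between 0.05 (smallest) and 0.6 kg (largest). Not there in every run (then None).
- case_xs_mid (a point): Screw case, the smallest of the four: closed dark-blue box with a clear lid, 30 (x) by 60 (y) by 22 mm high; this point is its centre, z up. Between 0.05 (smallest) and 0.6 kg (largest). Not there in every run (then None).
- multimeter: Bystander, to be left alone: black multimeter, 130 x 70 x 30 mm; origin at the middle of its underside.
- knife: Bystander, to be left alone: red utility knife, 150 x 24 x 16 mm; origin at the middle of its underside.
- tape: Bystander, to be left alone: black roll of tape, 84 across, 22 high mm; origin at the middle of its underside.
- driver: Bystander, to be left alone: screwdriver with a red handle, 175 long mm; origin at the middle of its underside.
- chuck: Bystander, to be left alone: steel drill chuck standing on end, 42 across, 66 high mm; origin at the middle of its underside.
- torch: Bystander: black torch standing on end, 45 mm across, 145 mm high; origin at the middle of its underside; does not move.
Mind the look-alikes: they are no part of the job. Leave any orange or yellow look-alike of the cap alone. Leave any pink look-alike of the part that bears case_xs_mid alone.

How it is judged (in metres and radians):
On the way, in this order (a step that is already met when the one before it is completed fails the run):
1. with both tabs squeezed in, the cap is turned out of its lock in the collar (value of joint each of tab_a, tab_b above 0.0035 m and angle between the x axis of cap_mid and the x axis of pot_mouth, either way round above 0.45 rad and z of cap_mid in the frame of pot_mouth below 0.024 m and horizontal distance between cap_mid and pot_mouth below 0.01 m).
2. the cap is taken off the pot and put aside (horizontal distance between cap_mid and pot_mouth above 0.08 m and height (world z) of cap_mid below 0.03 m), for 0.1 s.
3. the bristles are dipped into the pot, 10 mm or more below its mouth (horizontal distance between brush_tip and pot_mouth below 0.024 m and z of brush_tip in the frame of pot_mouth below -0.01 m), for 0.1 s.
4. the bristles touch the middle of the base plate's top (contact force between brush and plate above 0.1 N and z of brush_tip in the frame of plate_top below 0.01 m and distance between brush_tip and plate_top below 0.03 m).
5. the pad lies flat on the plate inside the outline (10 mm, 7 degrees) (x of pad_mid in the frame of plate_top between -0.01 and 0.01 m and y of pad_mid in the frame of plate_top between -0.01 and 0.01 m and angle between the x axis of pad_mid and the x axis of plate_top, either way round below 0.12 rad and angle between pad_mid's own z axis and vertical below 0.05 rad and z of pad_mid in the frame of plate_top below 0.009 m), for 0.3 s.
At the end, for the whole second after the job is handed in: Pad flat on the plate within 10 mm and 7 deg of the outline; all cases stacked on it level, larger below, square within 8 deg, overhang at most 2 mm; brush flat on both rails within 30 mm of the rest's centre; cap on the pot, fully down, within 7 deg of locked, both tabs out (under 2 mm in) (all of step 5 and x of case_l_mid in the frame of pad_mid between -0.007 and 0.007 m and y of case_l_mid in the frame of pad_mid between -0.012 and 0.012 m and z of case_l_mid in the frame of pad_mid above 0.019 m and angle between the x axis of pad_mid and the x axis of case_l_mid, either way round below 0.15 rad and x of case_m_mid in the frame of pad_mid between -0.012 and 0.012 m and y of case_m_mid in the frame of pad_mid between -0.023 and 0.023 m and z of case_m_mid in the frame of pad_mid above 0.017 m and angle between the x axis of each of pad_mid, case_l_mid and the x axis of case_m_mid, either way round below 0.15 rad and x of case_s_mid in the frame of pad_mid between -0.017 and 0.017 m and y of case_s_mid in the frame of pad_mid between -0.033 and 0.033 m and z of case_s_mid in the frame of pad_mid above 0.015 m and angle between the x axis of each of pad_mid, case_l_mid, case_m_mid and the x axis of case_s_mid, either way round below 0.15 rad and x of case_xs_mid in the frame of pad_mid between -0.022 and 0.022 m and y of case_xs_mid in the frame of pad_mid between -0.042 and 0.042 m and z of case_xs_mid in the frame of pad_mid above 0.013 m and angle between the x axis of each of pad_mid, case_l_mid, case_m_mid, case_s_mid and the x axis of case_xs_mid, either way round below 0.15 rad and x of case_m_mid in the frame of case_l_mid between -0.007 and 0.007 m and y of case_m_mid in the frame of case_l_mid between -0.013 and 0.013 m and z of case_m_mid in the frame of case_l_mid above 0.028 m and x of case_s_mid in the frame of case_l_mid between -0.012 and 0.012 m and y of case_s_mid in the frame of case_l_mid between -0.023 and 0.023 m and z of case_s_mid in the frame of case_l_mid above 0.026 m and x of case_xs_mid in the frame of case_l_mid between -0.017 and 0.017 m and y of case_xs_mid in the frame of case_l_mid between -0.032 and 0.032 m and z of case_xs_mid in the frame of case_l_mid above 0.024 m and x of case_s_mid in the frame of case_m_mid between -0.007 and 0.007 m and y of case_s_mid in the frame of case_m_mid between -0.012 and 0.012 m and z of case_s_mid in the frame of case_m_mid above 0.024 m and x of case_xs_mid in the frame of case_m_mid between -0.012 and 0.012 m and y of case_xs_mid in the frame of case_m_mid between -0.021 and 0.021 m and z of case_xs_mid in the frame of case_m_mid above 0.022 m and x of case_xs_mid in the frame of case_s_mid between -0.007 and 0.007 m and y of case_xs_mid in the frame of case_s_mid between -0.011 and 0.011 m and z of case_xs_mid in the frame of case_s_mid above 0.02 m and angle between each of case_l_mid, case_m_mid, case_s_mid, case_xs_mid's own z axis and vertical below 0.06 rad and x of brush_mid in the frame of rest_top between -0.03 and 0.03 m and y of brush_mid in the frame of rest_top between -0.03 and 0.03 m and z of brush_mid in the frame of rest_top between -0.012 and 0.012 m and angle between brush_mid's own x axis and vertical between 1.46 and 1.68 rad and horizontal distance between cap_mid and pot_mouth below 0.006 m and z of cap_mid in the frame of pot_mouth below 0.0225 m and angle between cap_mid's own z axis and vertical below 0.08 rad and angle between the x axis of cap_mid and the x axis of pot_mouth, either way round below 0.13 rad and value of joint each of tab_a, tab_b below 0.002 m); the robot touches nothing.
It fails at once if the multimeter is moved more than 30 mm (distance of multimeter from where it was at the start of the episode above 0.03 m).
It fails at once if the knife is moved more than 30 mm (distance of knife from where it was at the start of the episode above 0.03 m).
It fails at once if the tape is moved more than 30 mm (distance of tape from where it was at the start of the episode above 0.03 m).
It fails at once if the driver is moved more than 30 mm (distance of driver from where it was at the start of the episode above 0.03 m).
It fails at once if the chuck is moved more than 30 mm (distance of chuck from where it was at the start of the episode above 0.03 m).
Of case_l, case_m, case_s, case_xs only 2 to 3 are there at a start; the rules pass over those that are not, and their reading is None.
At some moment in a run one of pad, case_l, cap may be knocked a few centimetres aside while the robot is not near it.
It also fails if it takes over 210 s, if anything falls off the work surface, if the arm or the gripper's body presses on something with over 40 N, if the wrist force passes 120 N, or if a joint passes its speed limit or range.

## Robot

A 6-joint arm with a two-finger parallel gripper is mounted at the origin on the work surface. World frame = base frame: x ahead of the robot, y to its left, z up, the work surface at z = 0. Lengths are in m, angles in degrees, forces in N, time in s.
With the tool pointing down it reaches from about 0.4 to 0.825 m from the base axis. Payload 7 kg.
Tool frame: the origin (TCP) lies midway between the tips of the shut fingers; the grasp point (between the pads) lies hold_point_z behind it (hold_point_z is the distance from the TCP to the grasp point, in m); z points along the fingers, y is the line along which they close (so a half turn about z gives the same grasp; the last joint's range is limited). The gripper opens to 88 mm and grips with 3 to 60 N. Pads are 19 mm wide; open, the fingers measure 130 mm over their backs; the gripper's body (78 mm by 193 mm) begins 47 mm behind the grasp point.
Start: joints at [82.168, 20.546, 0.682, 0, -70.136, -16.507], TCP at [0.278, 0.615, 0.196] pointing down, gripper open.
Joint ranges: [-176.03, 176.03], [-82.01, 121.73], [-58.28, 71.71], [-173.87, 95.51], [-174.79, -0.11], [-173.66, 173.66]. Speed limits (degrees/s): [136.94, 136.94, 172.46, 180, 180, 180].

## Interface

Orientations are given as [roll, pitch, yaw] about the fixed x, y, z axes, in that order (R = Rz(yaw) Ry(pitch) Rx(roll)).
In Python, from plant import * gives the robot as it stands.
- The arm moves only by the tool step_arm, never from a script. Its argument "steps" is a list that holds one entry, the list of rows, each a list of 6 numbers: the shift along the tool's x, y, z scaled (see below), then the turn, a rotation vector about the tool's x, y, z scaled (see below). In form: [[[tx, ty, tz, wx, wy, wz], ...]]. A call has 1 to 20 rows; each row is the pose to reach, as a shift and turn from the pose commanded when the call began, along the tool's axes at that moment; what a row does not reach only later rows make up. The controller multiplies each number of a shift by 100 mm and each number of a turn by 0.5 rad. A row lasts 1/10 s, in which the tool goes at most 50 mm and 8.59 degrees, less where a joint would pass 70% of its speed; a pose out of reach is approached as far as the arm can. A call with a number of a shift or a turn outside -1 to 1 is refused whole. A call with a gripper value outside its range is refused whole. "jaw" is the closure in counts, from 0 (fully open) to 255 (shut), set as the call begins (left out, the last holds). The fingers move at their own pace and stop on an object; the grip force is fixed at half the most. Time passes only in rows, so rows that repeat a pose let the fingers close. It gives the time, the measured TCP pose, the force, the opening and the grip force at its end, in the units of the state.
- get_obs(): the state, without advancing time (a new reading comes with each control period).
- snapshot(name): name is "side" or "top" or "wrist"; returns (picture, depth): 420x560x3 uint8, red, green, blue; 420x560 float32, m along the optical axis (not along the pixel's ray), 0 where there is no reading.
- calibration(name): a dict with "mtx" (3x3 intrinsics, pixels), "rvec" (rotation vector, rad) and "tvec" (3), from world to camera coordinates, as OpenCV has them. Camera axes: x right, y down, z forward; pixel columns grow to the right and rows downward; lengths in m; the calibration is good to about 2 mm. A picture is of the moment at which its call begins: read the wrist's pose just before it. calibration takes no time and is no camera call; for the wrist camera it gives the pose at the moment of the call.
- close_job(): hands the job in; it is judged then, once.
The state is a dict: "clock": time; "joint_pos": joint angles; "qvel": joint speeds; "tau": joint torques, N m; "tool_pos": TCP position; "orientation": TCP orientation; "force": force on the tool from outside, world axes, zero at the start; "moment": the same for the moment, N m; "opening": finger opening in m; "gripper_force": force on a finger pad.
Only numpy, scipy, OpenCV 4.12 (cv2) and the standard library are available. Lean on these libraries where they do the work, as an engineer would, in place of code of your own. Each camera call takes 0.05 s, during which the arm holds its last target. There are 200 camera calls.

## Working session

There is one attempt and no reset: what is moved stays moved. The work goes in short steps, Python scripts to look and compute and a tool call to move; the robot and the scene stay as the last step left them, time stands still between calls to the robot, and variables do not carry over. Pictures are saved under pics/ and viewed, at most 14 in all, crops included, and the job is handed in when it is done.

Besides the shell and the picture viewer there is one more tool, called after ">>>" as name([rows], argument=value, ...), one row to a line, values as JSON. step_arm: Moves the arm, as the interface text tells. Its arguments: {"type":"object","properties":{"steps":{"type":"array","items":{"type":"array","items":{"type":"array","items":{"type":"number","minimum":-1,"maximum":1}}}},"jaw":{"type":"number"}},"required":["steps"]}

```bash
ls; mkdir -p pics; cat > h.py <<'E'
from plant import *
import numpy as np, cv2
from scipy.spatial.transform import Rotation as R
def cam(n):
    c=calibration(n); M=cv2.Rodrigues(np.array(c["rvec"],float))[0]
    return np.array(c["mtx"]),M,np.array(c["tvec"],float).ravel()
def snap(n,fn=None):
    K,M,t=cam(n); p,d=snapshot(n)
    if fn: cv2.imwrite("pics/"+fn,p[:,:,::-1])
    np.savez("last_"+n+".npz",p=p,d=d,K=K,M=M,t=t)
    v,u=np.indices(d.shape); X=np.stack([(u-K[0,2])/K[0,0]*d,(v-K[1,2])/K[1,1]*d,d],-1)
    W=(X-t)@M; W[d==0]=np.nan
    return p,d,W
E
python3 - <<'E'
from h import *
print(get_obs())
for n in ("top","side","wrist"):
    p,d,W=snap(n,n+"0.png"); K,M,t=cam(n); print(n,K[0,0],(-M.T@t).round(3),M[2].round(2))
E
```

```text
pics
{'clock': 0.0, 'joint_pos': array([ 8.21692291e+01,  2.05909960e+01,  6.32754334e-01, -1.96777882e-02,
       -7.01336350e+01, -1.65082680e+01]), 'qvel': array([-0.0090951 , -0.02165349, -0.03973439, -0.05090393,  0.00856402,
       -0.04495165]), 'tau': array([-5.10669415e-04, -5.82716596e+01,  2.93052578e+01,  6.99744388e+00,
        6.94673668e-03, -1.64726471e-04]), 'tool_pos': array([0.27798621, 0.61451364, 0.19472131]), 'orientation': array([ 1.79906654e+02, -8.37383910e-03, -2.43457340e+01]), 'force': array([-0.12761894,  0.80086975,  0.20144556]), 'moment': array([ 0.01789068, -0.05089907,  0.03848153]), 'gripper_force': 0.0, 'opening': 0.08744702984027625}
top 387.5554290500277 [0.333 0.072 1.131] [ 0.21  0.02 -0.98]
side 490.3923568063865 [ 0.349 -1.024  0.997] [ 0.15  0.76 -0.63]
wrist 351.4709125571684 [0.345 0.582 0.385] [-0.25  0.11 -0.96]
```

```bash
python3 - <<'E'
import cv2
for n in("top","side"):
    cv2.imwrite(f"pics/{n}0b.png",cv2.resize(cv2.imread(f"pics/{n}0.png"),(800,600),interpolation=cv2.INTER_CUBIC))
E
```

```text
(no output)
```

View pics/top0b.png

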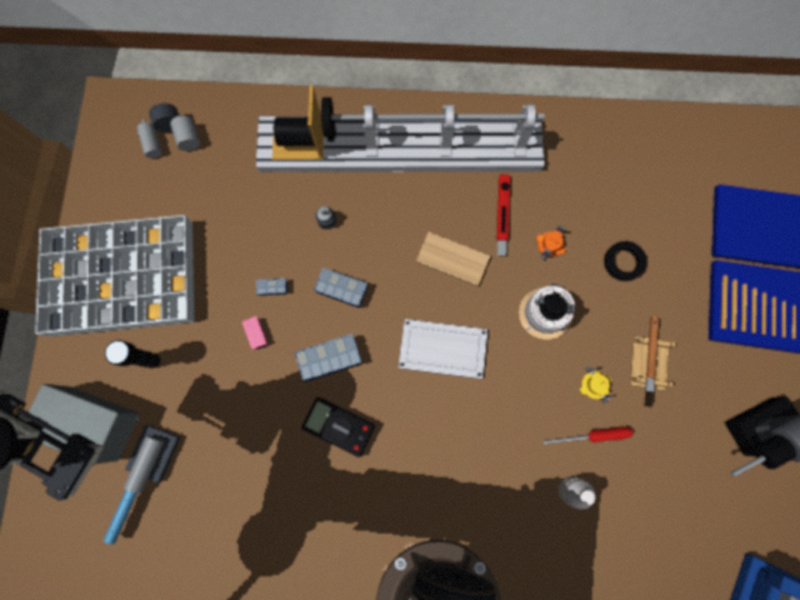

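View pics/side0b.png

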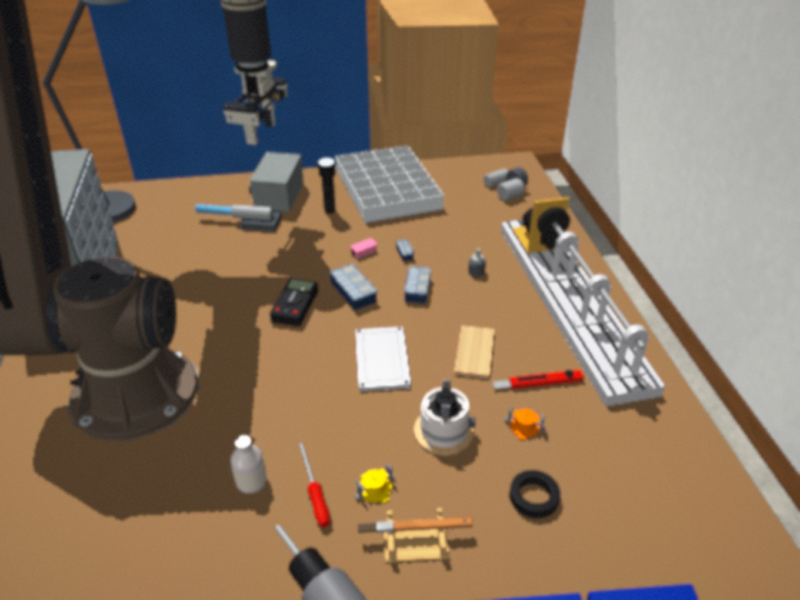

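The top view (800x600) shows the pot at (550,308), the plate at (443,348) and the pad at (453,258). There are three cases, at (328,357), (342,287) and (271,286), with the pink look-alike at (254,333). The brush on its rest is at (652,360). The yellow and orange look-alike caps are at (597,385) and (551,243).

```bash
cat >> h.py <<'E'
def blob(W,zlo,zhi,cx,cy,r):
    m=(W[...,2]>zlo)&(W[...,2]<zhi)&(np.hypot(W[...,0]-cx,W[...,1]-cy)<r)
    n,l,s,c=cv2.connectedComponentsWithStats(m.astype(np.uint8))
    if n<2: return None
    k=1+np.argmax(s[1:,4]); P=W[l==k]; 
    (x,y),(a,b),th=cv2.minAreaRect((P[:,:2]*1000).astype(np.float32))
    if a<b: a,b,th=b,a,th+90   # th = direction of long side
    return np.round([x,y,a,b,((th+90)%180)-90,np.median(P[:,2])*1000,len(P)],1)
E
python3 - <<'E'
from h import *
z=np.load("last_top.npz"); d=z["d"]; K=z["K"];M=z["M"];t=z["t"]
v,u=np.indices(d.shape); X=np.stack([(u-K[0,2])/K[0,0]*d,(v-K[1,2])/K[1,1]*d,d],-1); W=(X-t)@M; W[d==0]=np.nan
px=dict(pot=(550,308),plate=(443,348),pad=(453,258),c1=(328,357),c2=(342,287),c3=(271,286),pink=(254,333),brush=(652,360),yel=(597,385),ora=(551,243),tape=(625,245),chuck=(326,216),mm=(340,427),drv=(610,434),knife=(503,210),torch=(118,352),bottle=(578,492))
R_={'pot':.06,'pad':.09,'c1':.075,'c2':.065,'c3':.06,'brush':.13,'plate':.11,'tape':.08,'mm':.09,'drv':.12,'knife':.1}
for n,(a,b) in px.items():
    w=np.nanmedian(W[int(b*.7)-1:int(b*.7)+2,int(a*.7)-1:int(a*.7)+2].reshape(-1,3),0)
    print(n,w.round(3),blob(W,.006,.2,w[0],w[1],R_.get(n,.05)))
E
```

```text
pot [ 0.56  -0.189  0.093] [ 563.5 -193.7  106.    93.9   27.6   67.7 1058. ]
plate [0.484 0.008 0.011] [ 482.     7.7  169.9  100.9   85.4   11.4 1996. ]
pad [ 0.676 -0.006  0.012] [ 673.1   -5.9  139.7   71.3   70.8   11.5 1050. ]
c1 [0.452 0.239 0.033] [449.9 237.4 120.2  60.4 -69.2  33.5 936. ]
c2 [0.598 0.221 0.029] [597.  226.9 105.3  50.9  73.   29.5 610. ]
c3 [0.592 0.37  0.022] [591.6 368.2  58.7  30.4 -83.1  21.5 228. ]
pink [0.493 0.395 0.021] [492.9 392.7  61.   30.9  25.9  21.5 241. ]
brush [ 0.478 -0.403  0.036] [ 474.3 -410.8  179.4   70.3   -6.4   31.3  648. ]
yel [ 0.423 -0.294  0.027] [ 423.9 -301.4   68.5   38.7   52.4   26.5  237. ]
ora [ 0.712 -0.206  0.027] [ 715.4 -211.5   65.8   39.5  -54.7   26.8  209. ]
tape [ 0.718 -0.362  0.02 ] [ 684.4 -365.2   82.8   82.6   -3.8   20.3  461. ]
chuck [0.742 0.263 0.045] [744.7 266.1  40.6  35.7 -64.5  33.4 180. ]
mm [0.318 0.205 0.035] [ 316.5  207.   128.9   69.1   67.4   29.8 1197. ]
drv [ 0.331 -0.321  0.022] [ 322.1 -285.   164.    23.8  -80.    19.5  322. ]
knife [ 0.785 -0.109  0.014] [ 777.8 -110.1  181.2   24.5   -1.5   14.7  421. ]
torch [0.429 0.598 0.146] [427.8 597.1  44.2  43.2  66.7 136.8 508. ]
bottle [ 0.226 -0.239  0.081] [ 219.4 -248.6   51.4   49.1  -18.    70.4  436. ]
```

```bash
cat >> h.py <<'E'
def plan(x,y,z,yaw,src=None,tilt=None):
    """shift and turn needed from present pose, in tool axes and move units (100mm, 0.5rad)"""
    o=get_obs(); Rt=R.from_euler("xyz",o["orientation"],degrees=True)
    tgt=R.from_euler("xyz",tilt if tilt is not None else [180,0,yaw],degrees=True)
    s=Rt.inv().apply(np.array([x,y,z])-o["tool_pos"])/.1
    w=(Rt.inv()*tgt).as_rotvec()/.5
    print("plan shift",s.round(3),"turn",w.round(3)); return s,w
E
python3 -c "
from h import *
plan(.55,-.19,.22,-24.3)"
```

```text
plan shift [ 5.794  6.21  -0.242] turn [ 0.003 -0.    -0.002]
```

>>> step_arm([
  [[0.97,1,-0.05,0,0,0],[0.97,1,-0.05,0,0,0],[0.97,1,-0.05,0,0,0]],
], jaw=0)

```text
clock: 0.45
tool_pos: [0.3256, 0.4816, 0.2002]
orientation: [179.9, -0.0, -24.3]
force: [1.1, 0.4, 1.0]
opening: 0.0876
gripper_force: 0.0
```

>>> step_arm([
  [[0.97,1,-0.05,0,0,0],[0.97,1,-0.05,0,0,0],[0.97,1,-0.05,0,0,0]],
])

```text
clock: 0.75
tool_pos: [0.3727, 0.3502, 0.2058]
orientation: [180.0, 0.0, -24.4]
force: [1.4, 0.7, 1.0]
opening: 0.088
gripper_force: 0.0
```

>>> step_arm([
  [[0.97,1,-0.05,0,0,0],[0.97,1,-0.05,0,0,0],[0.97,1,-0.05,0,0,0]],
])

```text
clock: 1.05
tool_pos: [0.4198, 0.2193, 0.2109]
orientation: [-180.0, -0.0, -24.4]
force: [1.4, 0.3, 0.1]
opening: 0.0876
gripper_force: 0.0
```

>>> step_arm([
  [[0.97,1,-0.05,0,0,0],[0.97,1,-0.05,0,0,0],[0.97,1,-0.05,0,0,0]],
])

```text
clock: 1.35
tool_pos: [0.467, 0.0883, 0.2159]
orientation: [-180.0, -0.0, -24.4]
force: [1.7, 0.2, -0.5]
opening: 0.0874
gripper_force: 0.0
```

>>> step_arm([
  [[0.97,1,-0.05,0,0,0],[0.97,1,-0.05,0,0,0],[0.97,1,-0.05,0,0,0]],
])

```text
clock: 1.65
tool_pos: [0.5143, -0.0429, 0.2208]
orientation: [-180.0, -0.0, -24.4]
force: [1.2, 1.1, -0.1]
opening: 0.0876
gripper_force: 0.0
```

>>> step_arm([
  [[0.97,1,-0.05,0,0,0],[0.97,1,-0.05,0,0,0],[0.97,1,-0.05,0,0,0],[0.97,1,-0.05,0,0,0]],
])

```text
clock: 2.05
tool_pos: [0.5618, -0.1756, 0.2246]
orientation: [179.9, 0.1, -24.6]
force: [0.5, 0.2, -0.2]
opening: 0.0878
gripper_force: 0.0
```

```bash
python3 - <<'E'
from h import *
p,d,W=snap("wrist","w1.png")
K,M,t=cam("wrist")
for z in (0.104,0.075): 
    P=M@np.array([.563,-.193,z])+t; print((K@P/P[2])[:2])
# points at cap height
for lo,hi in((.094,.12),(.072,.078),(.064,.069)):
    print(lo,blob(W,lo,hi,.563,-.193,.06))
cv2.imwrite("pics/w1b.png",cv2.resize(p[100:380,100:480,::-1],(800,590),interpolation=cv2.INTER_CUBIC))
print(get_obs())
E
```

```text
[297.66744744 180.02336809]
[296.33399501 173.93111645]
0.094 [ 566.9 -201.7   44.    36.8   75.8   95.2 1341. ]
0.072 [ 547.2 -194.8   79.    39.4   68.    76.   662. ]
0.064 [ 582.7 -205.6   85.    52.4   76.9   67.   985. ]
{'clock': 2.1, 'joint_pos': array([ 1.84898392e+00,  1.14104877e+01, -8.11963734e+00, -7.90330205e-04,
       -7.05730398e+01,  6.35948413e+01]), 'qvel': array([ 2.79941279, -1.74070785, -1.64043428, -0.45733215, -0.00910009,
       -1.25002141]), 'tau': array([ -1.36328459, -45.04400253,  30.30365825,   7.25168467,
         0.1112419 ,   0.34915712]), 'tool_pos': array([ 0.56110779, -0.17378087,  0.22458392]), 'orientation': array([ 1.79954788e+02,  9.27330529e-02, -2.45564749e+01]), 'force': array([-1.02745804,  0.36078614, -0.36537428]), 'moment': array([0.07838985, 0.11195673, 0.06968826]), 'gripper_force': 0.0, 'opening': 0.08759211368203078}
```

View pics/w1b.png

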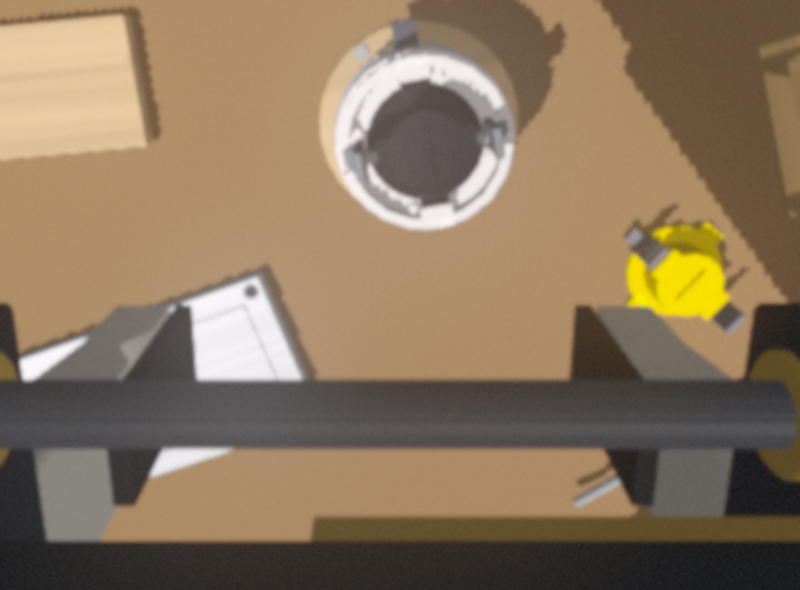

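The picture shows the pot at (425,140) in the crop, with the black cap inside it. The grey tabs are at about (355,160) and (495,135), and the yellow look-alike is at (680,270).

```bash
cat >> h.py <<'E'
def ld(n):
    z=np.load(f"last_{n}.npz"); p,d,K,M,t=[z[k] for k in "pdKMt"]
    v,u=np.indices(d.shape); X=np.stack([(u-K[0,2])/K[0,0]*d,(v-K[1,2])/K[1,1]*d,d],-1); W=(X-t)@M; W[d==0]=np.nan
    return p,d,W
def circ(P):
    A=np.c_[2*P[:,:2],np.ones(len(P))]; s=np.linalg.lstsq(A,(P[:,:2]**2).sum(1),rcond=None)[0]
    return s[:2],np.sqrt(s[2]+s[:2]@s[:2])
def capsee(p,W,c,z0):
    """tabs: grey points 20..36mm from c, higher than z0+.02"""
    q=W-np.array([c[0],c[1],z0]); r=np.hypot(q[...,0],q[...,1])
    m=(r>.0225)&(r<.040)&(q[...,2]>.015)&(q[...,2]<.041)
    P=q[m]; C=p[m].astype(int)
    n,l,s,cc=cv2.connectedComponentsWithStats(m.astype(np.uint8))
    for k in range(1,n):
        if s[k,4]>8:
            Q=q[l==k]; print("comp",s[k,4],"c",Q.mean(0).round(4),"ang",np.degrees(np.arctan2(Q[:,1].mean(),Q[:,0].mean())).round(1),"z",Q[:,2].min().round(4),Q[:,2].max().round(4))
E
python3 - <<'E'
from h import *
p,d,W=ld("wrist")
c=np.array([.565,-.197])
# collar ring: top at .075, bright
for it in range(3):
    r=np.hypot(W[...,0]-c[0],W[...,1]-c[1])
    m=(abs(W[...,2]-.075)<.003)&(r>.030)&(r<.045); P=W[m]
    a=np.arctan2(P[:,1]-c[1],P[:,0]-c[0]); rr=r[m]
    # outer edge per 10deg bin
    b=np.digitize(a,np.arange(-np.pi,np.pi,.175)); E=np.array([P[b==k][np.argmax(rr[b==k])] for k in np.unique(b) if (b==k).sum()>5])
    c2,rad=circ(E); print(c2,rad,len(E)); c=c2
capsee(p,W,c,.066)
q=W-np.array([c[0],c[1],.066]);r=np.hypot(q[...,0],q[...,1])
m=(r<.022)&(q[...,2]>.026); print("hub",q[m].mean(0),circ(W[m]),m.sum())
E
```

```text
[ 0.56646507 -0.20179303] 0.04012852705954266 36
[ 0.5665589  -0.20166312] 0.04017198293876375 36
[ 0.5665589  -0.20166312] 0.04017198293876375 36
comp 156 c [-0.0059 -0.0279  0.0306] ang -101.9 z 0.0158 0.0408
comp 151 c [0.0083 0.0272 0.0304] ang 73.0 z 0.0161 0.0406
hub [ 0.00956875 -0.00447932  0.27262201] (array([ 0.56994698, -0.20313521]), np.float64(0.013543903435159946)) 21070
```

```bash
python3 -c "
from h import *
print(globals().get('hold_point_z'))
plan(.567,-.2018,.14,-14.5)"
```

```text
0.0188
plan shift [0.171 0.23  0.846] turn [ 0.001  0.003 -0.351]
```

>>> step_arm([
  [[0.17,0.23,0.2,0,0,-0.17],[0.17,0.23,0.5,0,0,-0.35],[0.17,0.23,0.85,0,0,-0.35],[0.17,0.23,0.85,0,0,-0.35],[0.17,0.23,0.85,0,0,-0.35]],
])

```text
clock: 2.6
tool_pos: [0.5671, -0.1991, 0.1412]
orientation: [180.0, 0.1, -14.3]
force: [-0.1, 0.4, 0.9]
opening: 0.0876
gripper_force: 0.0
```

```bash
python3 -c "
from h import *
p,d,W=snap('wrist','w2.png'); capsee(p,W,(.567,-.2018),.066)
plan(.567,-.2018,.079,-14.5)"
```

```text
comp 288 c [0.0087 0.0271 0.0302] ang 72.1 z 0.0156 0.0407
comp 280 c [-0.0057 -0.028   0.0301] ang -101.5 z 0.0151 0.0406
plan shift [-0.005  0.028  0.634] turn [ 0.001 -0.003  0.008]
```

>>> step_arm([
  [[0.01,0.035,0.3,0,0,0.01],[0.01,0.035,0.5,0,0,0.01],[0.01,0.035,0.62,0,0,0.01],[0.01,0.035,0.62,0,0,0.01],[0.01,0.035,0.62,0,0,0.01]],
])

```text
clock: 3.15
tool_pos: [0.5684, -0.2032, 0.0802]
orientation: [180.0, -0.1, -14.6]
force: [-0.4, -0.1, -0.4]
opening: 0.0874
gripper_force: 0.0
```

>>> step_arm([
  [[0,0,0,0,0,0],[0,0,0,0,0,0],[0,0,0,0,0,0],[0,0,0,0,0,0],[0,0,0,0,0,0],[0,0,0,0,0,0],[0,0,0,0,0,0],[0,0,0,0,0,0],[0,0,0,0,0,0],[0,0,0,0,0,0]],
], jaw=255)

```text
clock: 4.15
tool_pos: [0.5673, -0.2031, 0.0786]
orientation: [180.0, 0.0, -14.6]
force: [-0.2, -0.5, 0.0]
opening: 0.0131
gripper_force: 0.0
```

```bash
python3 -c "
from h import *
print({k:get_obs()[k] for k in('opening','gripper_force','tool_pos')})
p,d,W=snap('wrist','w3.png');p2,_,_=snap('side')
q=np.zeros((420,800,3),np.uint8); q[:,:560]=p; q[:240,560:]=p2[240:,250:490][:240] if 0 else cv2.resize(p2[230:350,250:370],(240,240))
cv2.imwrite('pics/w3b.png',q[:,:,::-1])"
```

```text
{'opening': 0.013139561035476336, 'gripper_force': 0.0, 'tool_pos': array([ 0.56730593, -0.2031424 ,  0.0786368 ])}
```

View pics/w3b.png

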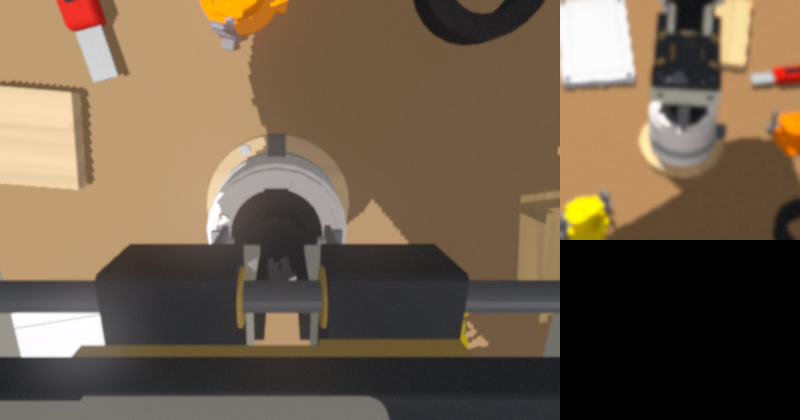

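```bash
python3 -c "
from h import *
p,d,W=ld('wrist');K,M,t=cam('wrist'); o=get_obs(); print(o['tool_pos'],o['orientation'], (-M.T@t))
for X in (o['tool_pos'],[.5685,-.2022,.104],[.5685,-.2022,.095],[.5685+.008,-.2022+.031,.104],[.5685-.008,-.2022-.031,.104]):
    P=M@np.array(X)+t; q=K@P/P[2]; print(X,q[:2].round(), 'depth',P[2].round(3), d[int(q[1]),int(q[0])])
for u,v in((252,250),(252,300),(312,250),(280,270),(280,285),(278,215),(222,238),(332,238),(278,140)): print(u,v,W[v,u].round(4))
"
```

```text
[ 0.56732344 -0.20317861  0.07867906] [ 1.79999300e+02 -2.45860819e-03 -1.45997739e+01] [ 0.63844242 -0.22390186  0.26854283]
[ 0.56732344 -0.20317861  0.07867906] [278. 239.] depth 0.203 0.18395726
[0.5685, -0.2022, 0.104] [275. 255.] depth 0.178 0.18575421
[0.5685, -0.2022, 0.095] [275. 248.] depth 0.187 0.18479754
[0.5765, -0.1712, 0.104] [212. 256.] depth 0.178 0.08701761
[0.5605, -0.2332, 0.104] [338. 255.] depth 0.178 0.08664037
252 250 [ 0.5811 -0.1951  0.1215]
252 300 [ 0.5971 -0.2058  0.1943]
312 250 [ 0.5738 -0.2213  0.1204]
280 270 [ 0.5558 -0.2014  0.0951]
280 285 [ 0.5973 -0.2128  0.1905]
278 215 [ 0.5851 -0.208   0.0916]
222 238 [ 0.5807 -0.176   0.0931]
332 238 [ 0.5668 -0.2326  0.0952]
278 140 [ 0.6185 -0.2163  0.0411]
```

```bash
python3 -c "
from h import *
p,d,W=ld('wrist')
o=get_obs(); Rt=R.from_euler('xyz',o['orientation'],degrees=True)
T=Rt.inv().apply((W-o['tool_pos']).reshape(-1,3)).reshape(W.shape)*1000
for u in (252,258,314):
  print(u,[(v,T[v,u].round().tolist()) for v in range(205,350,12)])
for v in(235,243,250,258,266): print(v,[(u,T[v,u].round().tolist()) for u in range(205,350,12)])
p=p[180:350,180:380]
cv2.imwrite('pics/w3c.png',cv2.resize(p[:,:,::-1],(700,595),interpolation=cv2.INTER_CUBIC))
"
```

```text
252 [(205, [18.0, -15.0, 8.0]), (217, [12.0, -15.0, 3.0]), (229, [12.0, -13.0, -16.0]), (241, [5.0, -14.0, -16.0]), (253, [11.0, -11.0, -45.0]), (265, [8.0, -11.0, -52.0]), (277, [11.0, -9.0, -68.0]), (289, [32.0, -5.0, -114.0]), (301, [29.0, -5.0, -115.0]), (313, [4.0, -8.0, -81.0]), (325, [-0.0, -8.0, -83.0]), (337, [-4.0, -8.0, -84.0]), (349, [23.0, -4.0, -125.0])]
258 [(205, [18.0, -12.0, 8.0]), (217, [15.0, -11.0, -6.0]), (229, [12.0, -10.0, -18.0]), (241, [5.0, -10.0, -16.0]), (253, [11.0, -8.0, -45.0]), (265, [9.0, -8.0, -54.0]), (277, [10.0, -7.0, -66.0]), (289, [31.0, -4.0, -112.0]), (301, [30.0, -3.0, -116.0]), (313, [2.0, -6.0, -78.0]), (325, [-3.0, -7.0, -78.0]), (337, [-9.0, -7.0, -77.0]), (349, [24.0, -3.0, -126.0])]
314 [(205, [17.0, 21.0, 12.0]), (217, [11.0, 21.0, 7.0]), (229, [3.0, 21.0, 7.0]), (241, [5.0, 19.0, -16.0]), (253, [11.0, 17.0, -45.0]), (265, [10.0, 16.0, -55.0]), (277, [11.0, 15.0, -68.0]), (289, [31.0, 10.0, -114.0]), (301, [29.0, 10.0, -115.0]), (313, [10.0, 13.0, -91.0]), (325, [6.0, 13.0, -92.0]), (337, [3.0, 12.0, -94.0]), (349, [23.0, 9.0, -125.0]
[... 1145 characters left out ...]
, -113.0]), (229, [39.0, -11.0, -112.0]), (241, [37.0, -8.0, -107.0]), (253, [12.0, -10.0, -52.0]), (265, [9.0, -5.0, -47.0]), (277, [-4.0, -0.0, -18.0]), (289, [-5.0, 6.0, -16.0]), (301, [9.0, 11.0, -47.0]), (313, [12.0, 15.0, -52.0]), (325, [39.0, 13.0, -112.0]), (337, [39.0, 15.0, -112.0]), (349, [39.0, 18.0, -112.0])]
266 [(205, [39.0, -15.0, -116.0]), (217, [39.0, -12.0, -118.0]), (229, [39.0, -10.0, -117.0]), (241, [35.0, -8.0, -108.0]), (253, [8.0, -10.0, -52.0]), (265, [10.0, -5.0, -56.0]), (277, [-8.0, -0.0, -19.0]), (289, [-9.0, 6.0, -17.0]), (301, [10.0, 10.0, -57.0]), (313, [9.0, 15.0, -54.0]), (325, [37.0, 12.0, -113.0]), (337, [39.0, 15.0, -116.0]), (349, [39.0, 18.0, -116.0])]
```

View pics/w3c.png

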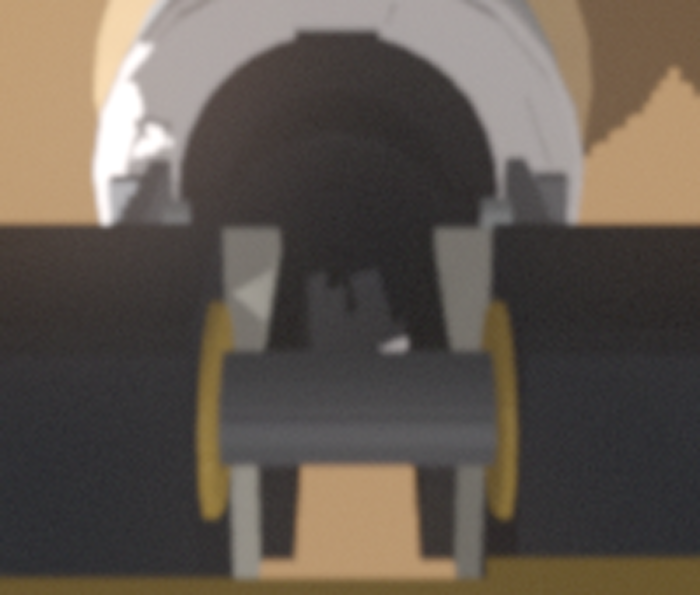

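The fingertips appear in depth about 39 mm above the reported TCP, so they closed above the cap. I'll check this with the side camera.

```bash
python3 -c "
from h import *
p,d,W=snap('side','s3.png'); o=get_obs(); print(o['opening'],o['joint_pos'],o['tool_pos'])
Rt=R.from_euler('xyz',o['orientation'],degrees=True)
T=Rt.inv().apply((W-o['tool_pos']).reshape(-1,3)).reshape(W.shape)*1000
K,M,t=cam('side'); P=M@o['tool_pos']+t; q=(K@P/P[2])[:2]; print(q, P[2])
u=int(q[0])
for du in(-8,-4,0,4,8): print(du,[(v,T[v,u+du].round().tolist()) for v in range(int(q[1])-70,int(q[1])+16,7)])
c=p[int(q[1])-110:int(q[1])+60,u-110:u+110]
cv2.imwrite('pics/s3c.png',cv2.resize(c[:,:,::-1],(770,595),interpolation=cv2.INTER_CUBIC))
"
```

```text
0.0024604701353696614 [-1.14258698e+00  1.94720036e+01 -1.74321996e+01  2.50007757e-03
 -5.30960709e+01  7.65459582e+01] [ 0.56731907 -0.20316734  0.07867486]
[311.94181302 282.14182832] 1.237228107336322
-8 [(212, [-28.0, 37.0, -257.0]), (219, [-27.0, 39.0, -238.0]), (226, [-27.0, 22.0, -204.0]), (233, [-29.0, -56.0, -114.0]), (240, [-27.0, -26.0, -118.0]), (247, [-26.0, 18.0, -136.0]), (254, [-24.0, 43.0, -138.0]), (261, [-23.0, 66.0, -139.0]), (268, [-22.0, 87.0, -138.0]), (275, [-21.0, 95.0, -124.0]), (282, [-23.0, -11.0, 14.0]), (289, [-22.0, 14.0, 12.0]), (296, [-20.0, 33.0, 16.0])]
-4 [(212, [-19.0, 43.0, -262.0]), (219, [-19.0, 41.0, -241.0]), (226, [-18.0, 24.0, -206.0]), (233, [-18.0, 16.0, -179.0]), (240, [-17.0, 13.0, -155.0]), (247, [-16.0, 19.0, -138.0]), (254, [-15.0, 24.0, -121.0]), (261, [-14.0, 38.0, -111.0]), (268, [-13.0, 88.0, -139.0]), (275, [-12.0, 97.0, -127.0]), (282, [-12.0, 12.0, -12.0]), (289, [-11.0, 17.0, 8.0]), (296, [-10.0, 35.0, 14.0])]
0 [(212, [-11.0, 43.0, -263.0]), (219, [-10.0, 45.0, -245.0]), (226, [-9.0, 45.0, -225.0]), (233, [-9.0, 34.0, -195.
[... 295 characters left out ...]
19, [-2.0, 45.0, -246.0]), (226, [-1.0, 46.0, -227.0]), (233, [0.0, 38.0, -199.0]), (240, [1.0, 17.0, -160.0]), (247, [2.0, 16.0, -137.0]), (254, [3.0, 21.0, -119.0]), (261, [4.0, 38.0, -113.0]), (268, [4.0, 85.0, -139.0]), (275, [5.0, 95.0, -126.0]), (282, [6.0, 89.0, -97.0]), (289, [9.0, 13.0, 10.0]), (296, [9.0, 37.0, 9.0])]
8 [(212, [6.0, 48.0, -268.0]), (219, [7.0, 45.0, -246.0]), (226, [8.0, 46.0, -228.0]), (233, [9.0, 39.0, -201.0]), (240, [10.0, 14.0, -158.0]), (247, [11.0, 19.0, -140.0]), (254, [13.0, 21.0, -120.0]), (261, [13.0, 37.0, -113.0]), (268, [13.0, 86.0, -140.0]), (275, [14.0, 97.0, -130.0]), (282, [15.0, 87.0, -96.0]), (289, [19.0, 12.0, 10.0]), (296, [19.0, 31.0, 16.0])]
```

View pics/s3c.png

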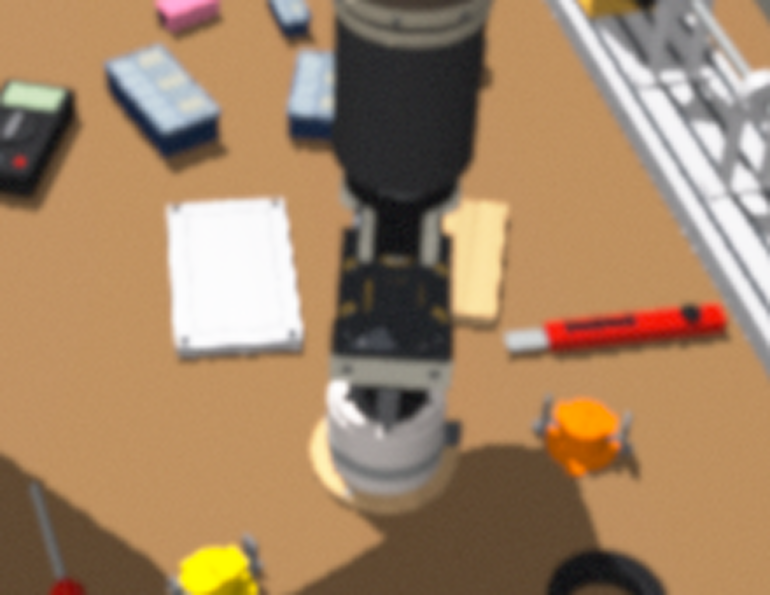

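```bash
python3 -c "
from h import *
p,d,W=snap('wrist'); o=get_obs()
Rt=R.from_euler('xyz',o['orientation'],degrees=True)
T=Rt.inv().apply((W-o['tool_pos']).reshape(-1,3)).reshape(W.shape)*1000
print(o['opening'])
# finger points: near axis
m=(abs(T[...,0])<14)&(abs(T[...,1])<25)&(T[...,2]<-24)&(T[...,2]>-70)
print(m.sum(), np.percentile(T[m],[1,5,20,50,95,99],axis=0).round(1))
"
```

```text
0.0015137147574813049
1011 [[  5.7  -6.  -68.4]
 [  8.   -5.2 -66.5]
 [  9.3  -2.9 -60.9]
 [  9.7   0.7 -50.7]
 [ 11.3   9.3 -36.5]
 [ 11.5  10.2 -32.8]]
```

>>> step_arm([
  [[0,0,0.08,0,0,0],[0,0,0.12,0,0,0],[0,0,0.12,0,0,0]],
])

```text
clock: 4.65
tool_pos: [0.5665, -0.2031, 0.0655]
orientation: [180.0, 0.1, -14.6]
force: [-0.5, 0.2, 0.1]
opening: 0.0006
gripper_force: 0.0
```

>>> step_arm([
  [[0,0,0.01,0,0,0],[0,0,0.02,0,0,0],[0,0,0.02,0,0,0]],
])

```text
clock: 4.95
tool_pos: [0.5673, -0.2032, 0.0646]
orientation: [-180.0, 0.0, -14.6]
force: [-1.2, 0.1, 0.5]
opening: 0.0003
gripper_force: 0.0
```

>>> step_arm([
  [[0,0,0.01,0,0,0],[0,0,0.02,0,0,0],[0,0,0.02,0,0,0]],
])

```text
clock: 5.25
tool_pos: [0.5675, -0.2032, 0.0635]
orientation: [180.0, -0.0, -14.6]
force: [-1.6, 1.0, 5.8]
opening: 0.0001
gripper_force: 2.8
```

Contact at TCP z 0.0635 means the fingertips end about 33 mm short of the reported TCP. I'll use that offset from here on. Next I raise, reopen, and descend lower.

>>> step_arm([
  [[0,0,-0.2,0,0,0],[0,0,-0.37,0,0,0],[0,0,-0.37,0,0,0],[0,0,-0.37,0,0,0],[0,0,-0.37,0,0,0],[0,0,-0.37,0,0,0],[0,0,-0.37,0,0,0],[0,0,-0.37,0,0,0],[0,0,-0.37,0,0,0],[0,0,-0.37,0,0,0],[0,0,-0.37,0,0,0],[0,0,-0.37,0,0,0]],
], jaw=0)

```text
clock: 6.45
tool_pos: [0.5673, -0.2032, 0.0997]
orientation: [180.0, -0.0, -14.6]
force: [1.3, -0.4, -0.0]
opening: 0.0864
gripper_force: 0.0
```

```bash
python3 -c "
from h import *
p,d,W=snap('wrist'); capsee(p,W,(.5685,-.2022),.066)
o=get_obs(); print(o['opening'])
Rt=R.from_euler('xyz',o['orientation'],degrees=True)
T=Rt.inv().apply((W-o['tool_pos']).reshape(-1,3)).reshape(W.shape)*1000
for s in(-1,1):
  m=(abs(T[...,0])<14)&(T[...,1]*s>35)&(T[...,1]*s<70)&(T[...,2]<-22)&(T[...,2]>-60)
  print(s,m.sum(), np.percentile(T[m],[1,5,50,95,99],axis=0).round(1).tolist())
plan(.5685,-.2022,.047,-14.6)"
```

```text
comp 432 c [0.0073 0.0278 0.0304] ang 75.3 z 0.015 0.0408
comp 423 c [-0.0067 -0.0279  0.0301] ang -103.6 z 0.0151 0.0407
comp 18 c [-0.0134 -0.0188  0.029 ] ang -125.4 z 0.0276 0.03
comp 12 c [-0.0035  0.0228  0.0288] ang 98.7 z 0.027 0.0298
0.08702904600297544
-1 1312 [[-5.7, -56.7, -59.7], [-1.2, -55.7, -58.3], [9.8, -45.1, -47.6], [11.3, -41.0, -34.5], [11.6, -40.9, -32.1]]
1 1312 [[-5.4, 45.1, -59.7], [-1.2, 45.2, -58.5], [9.7, 49.2, -47.7], [11.4, 59.9, -34.4], [11.5, 60.9, -32.4]]
plan shift [ 0.009 -0.012  0.527] turn [-0. -0.  0.]
```

>>> step_arm([
  [[0,-0.03,0.2,0,0,0],[0,-0.03,0.4,0,0,0],[0,-0.03,0.53,0,0,0],[0,-0.03,0.53,0,0,0],[0,-0.03,0.53,0,0,0]],
])

```text
clock: 7.0
tool_pos: [0.5683, -0.2004, 0.0469]
orientation: [180.0, 0.0, -14.6]
force: [-0.4, 0.7, 0.2]
opening: 0.0876
gripper_force: 0.0
```

>>> step_arm([
  [[0,0,0,0,0,0],[0,0,0,0,0,0],[0,0,0,0,0,0],[0,0,0,0,0,0],[0,0,0,0,0,0],[0,0,0,0,0,0],[0,0,0,0,0,0],[0,0,0,0,0,0],[0,0,0,0,0,0],[0,0,0,0,0,0]],
], jaw=255)

```text
clock: 8.0
tool_pos: [0.5684, -0.2003, 0.0475]
orientation: [180.0, -0.1, -14.6]
force: [-2.4, 0.1, 6.3]
opening: 0.0515
gripper_force: 30.0
```

>>> step_arm([
  [[0,0,0,0,0,-0.12],[0,0,0,0,0,-0.24],[0,0,0,0,0,-0.36],[0,0,0,0,0,-0.48],[0,0,0,0,0,-0.6],[0,0,0,0,0,-0.72],[0,0,0,0,0,-0.84],[0,0,0,0,0,-0.84]],
])

```text
clock: 8.8
tool_pos: [0.5689, -0.2005, 0.0475]
orientation: [180.0, -0.1, 9.5]
force: [-0.5, -0.3, 6.0]
opening: 0.0517
gripper_force: 30.0
```

>>> step_arm([
  [[0,0,0,0,0,-0.12],[0,0,0,0,0,-0.24],[0,0,0,0,0,-0.36],[0,0,0,0,0,-0.48],[0,0,0,0,0,-0.6],[0,0,0,0,0,-0.72],[0,0,0,0,0,-0.84],[0,0,0,0,0,-0.84],[0,0,0,0,0,-0.84]],
])

```text
clock: 9.7
tool_pos: [0.5688, -0.2004, 0.0475]
orientation: [179.9, -0.1, 33.5]
force: [-0.6, 0.7, 6.3]
opening: 0.0518
gripper_force: 30.0
```

>>> step_arm([
  [[0,0,-0.05,0,0,0],[0,0,-0.1,0,0,0],[0,0,-0.2,0,0,0],[0,0,-0.3,0,0,0],[0,0,-0.3,0,0,0]],
])

```text
clock: 10.2
tool_pos: [0.5693, -0.2004, 0.0787]
orientation: [179.9, -0.1, 33.5]
force: [-0.3, -0.6, 0.2]
opening: 0.0517
gripper_force: 30.0
```

>>> step_arm([
  [[-0.2,-0.2,-0.15,0,0,0.1],[-0.45,-0.5,-0.15,0,0,0.3],[-0.7,-0.82,-0.15,0,0,0.5],[-0.7,-0.82,-0.15,0,0,0.7],[-0.7,-0.82,-0.15,0,0,0.84],[-0.7,-0.82,-0.15,0,0,0.84]],
])

```text
clock: 10.8
tool_pos: [0.4644, -0.1704, 0.0921]
orientation: [180.0, -0.1, 9.4]
force: [0.8, -0.3, -1.5]
opening: 0.0516
gripper_force: 30.0
```

>>> step_arm([
  [[0,0,0.1,0,0,0.28],[0,0,0.3,0,0,0.56],[0,0,0.5,0,0,0.84],[0,0,0.7,0,0,0.84],[0,0,0.9,0,0,0.84],[0,0,1,0,0,0.84],[0,0,1,0,0,0.84]],
])

```text
clock: 11.5
tool_pos: [0.4634, -0.1706, -0.0096]
orientation: [180.0, 0.2, -14.5]
force: [0.3, -0.3, -1.1]
opening: 0.0518
gripper_force: 30.0
```

>>> step_arm([
  [[0,0,0.02,0,0,0],[0,0,0.04,0,0,0],[0,0,0.06,0,0,0],[0,0,0.08,0,0,0],[0,0,0.08,0,0,0]],
])

```text
clock: 12.0
tool_pos: [0.4644, -0.1706, -0.0163]
orientation: [-180.0, -0.0, -14.6]
force: [0.6, 0.2, -1.3]
opening: 0.0517
gripper_force: 30.0
```

>>> step_arm([
  [[0,0,0.01,0,0,0],[0,0,0.02,0,0,0],[0,0,0.02,0,0,0]],
])

```text
clock: 12.3
tool_pos: [0.4644, -0.1706, -0.0184]
orientation: [180.0, 0.0, -14.6]
force: [0.5, 0.1, -0.1]
opening: 0.0515
gripper_force: 30.0
```

>>> step_arm([
  [[0,0,0,0,0,0],[0,0,0,0,0,0],[0,0,0,0,0,0],[0,0,0,0,0,0],[0,0,0,0,0,0],[0,0,0,0,0,0]],
], jaw=20)

```text
clock: 12.9
tool_pos: [0.4645, -0.1705, -0.0183]
orientation: [-180.0, -0.0, -14.6]
force: [-0.3, -0.0, -1.0]
opening: 0.0806
gripper_force: 0.0
```

>>> step_arm([
  [[0,0,-0.1,0,0,0],[0,0,-0.4,0,0,0],[0,0,-0.8,0,0,0],[0,0,-1,0,0,0],[0,0,-1,0,0,0]],
])

```text
clock: 13.4
tool_pos: [0.4669, -0.1707, 0.0857]
orientation: [-179.9, -0.4, -14.6]
force: [0.0, -0.4, 0.2]
opening: 0.0808
gripper_force: 0.0
```

```bash
python3 -c "
from h import *
p,d,W=snap('top'); q=blob(W,.015,.3,.4745,-.4108,.01); K,M,t=cam('top')
print(blob(W,.006,.06,.465,-.17,.05))
# brush pts
m=(W[...,2]>.028)&(W[...,2]<.045)&(abs(W[...,0]-.475)<.13)&(abs(W[...,1]+.41)<.06)
P=W[m]; print(m.sum())
for x in np.arange(.37,.58,.02):
  s=P[(abs(P[:,0]-x)<.01)]; print(x.round(2),len(s),s[:,1].min().round(4) if len(s) else '',np.median(s[:,1]).round(4) if len(s) else '',s[:,1].max().round(4) if len(s) else '')
plan(.475,-.411,.12,-6.4)
cv2.imwrite('pics/t2.png',cv2.resize(p[190:310,260:500,::-1],(800,400),interpolation=cv2.INTER_CUBIC))"
```

```text
[ 450.9 -176.4   48.    18.    79.4   26.8   86. ]
224
0.37 0   
0.39 26 -0.4008 -0.3949 -0.3878
0.41 41 -0.4031 -0.3952 -0.3888
0.43 58 -0.4408 -0.3984 -0.3718
0.45 45 -0.4086 -0.3991 -0.373
0.47 39 -0.4088 -0.4013 -0.3949
0.49 14 -0.4108 -0.4051 -0.3982
0.51 1 -0.4502 -0.4502 -0.4502
0.53 0   
0.55 0   
0.57 0   
plan shift [ 0.698  2.303 -0.361] turn [-0.002 -0.008 -0.286]
```

>>> step_arm([
  [[0.3,0.4,-0.4,0,0,-0.15],[0.55,0.8,-0.45,0,0,-0.3],[0.55,1,-0.45,0,0,-0.3],[0.55,1,-0.45,0,0,-0.3]],
], jaw=0)

```text
clock: 13.85
tool_pos: [0.492, -0.2838, 0.126]
orientation: [180.0, 0.1, -6.2]
force: [-0.3, 1.0, -1.1]
opening: 0.0876
gripper_force: 0.0
```

>>> step_arm([
  [[-0.1,0.5,0,0,0,0],[-0.2,1,0,0,0,0],[-0.2,1.0,0,0,0,0],[-0.2,1.0,0,0,0,0]],
])

```text
clock: 14.25
tool_pos: [0.4607, -0.3789, 0.1254]
orientation: [-179.9, 0.1, -6.2]
force: [0.1, 1.1, -1.1]
opening: 0.0875
gripper_force: 0.0
```

>>> step_arm([
  [[0,0.2,0,0,0,0],[0,0.2,0,0,0,0],[0,0.2,0,0,0,0]],
])

```text
clock: 14.55
tool_pos: [0.4601, -0.3972, 0.1262]
orientation: [-180.0, 0.0, -6.0]
force: [-0.2, -0.5, -0.3]
opening: 0.0875
gripper_force: 0.0
```

```bash
python3 -c "
from h import *
p,d,W=snap('wrist','w4.png'); o=get_obs()
m=(W[...,2]>.0275)&(W[...,2]<.042)&(W[...,0]>.35)&(W[...,0]<.6)&(abs(W[...,1]+.41+.1*(W[...,0]-.48))<.022)
P=W[m]*1000; print(m.sum(), cv2.minAreaRect(P[:,:2].astype(np.float32)), P[:,0].min(),P[:,0].max(),np.median(P[:,2]))
for x in range(380,580,20):
  s=P[abs(P[:,0]-x)<6]; print(x,len(s),s.mean(0).round(1) if len(s) else '')
m=(W[...,2]>.005)&(W[...,2]<.008)&(W[...,0]>.40)&(W[...,0]<.56)&(abs(W[...,1]+.41)<.07)
print('base',m.sum(),cv2.minAreaRect((W[m][:,:2]*1000).astype(np.float32)))
plan(.475,-.411,.12,-6.4)"
```

```text
3904 ((474.322265625, -409.4329528808594), (43.360252380371094, 180.3822021484375), 84.47490692138672) 384.56514093514284 564.7766655590972 36.726594550679195
380 11 [ 385.5 -396.    34.3]
400 179 [ 399.7 -397.    34.4]
420 189 [ 420.5 -399.3   37. ]
440 288 [ 439.3 -401.3   35.1]
460 244 [ 459.9 -403.6   37. ]
480 249 [ 480.  -405.7   36.9]
500 275 [ 500.  -408.1   36.8]
520 331 [ 519.6 -410.    35.6]
540 310 [ 540.  -412.6   36.7]
560 265 [ 559.1 -414.6   36.6]
base 4715 ((481.0578308105469, -414.02728271484375), (69.9872055053711, 86.37870025634766), 83.69187927246094)
plan shift [0.162 0.122 0.063] turn [-0.001  0.001  0.015]
```

View pics/w4.png

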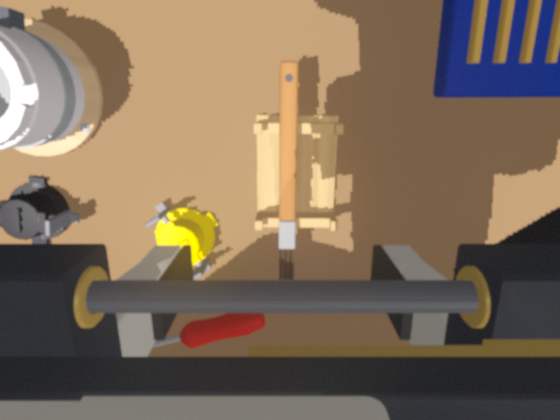

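>>> step_arm([
  [[0.14,0.04,0.2,0,0,0.01],[0.14,0.04,0.5,0,0,0.01],[0.14,0.04,0.8,0,0,0.01],[0.14,0.04,0.9,0,0,0.01],[0.14,0.04,0.9,0,0,0.01],[0.14,0.04,0.9,0,0,0.01]],
], jaw=120)

```text
clock: 15.2
tool_pos: [0.4744, -0.4039, 0.0379]
orientation: [180.0, -0.1, -6.2]
force: [0.1, 0.1, 0.2]
opening: 0.0484
gripper_force: 0.0
```

>>> step_arm([
  [[0,0,0.1,0,0,0],[0,0,0.25,0,0,0],[0,0,0.4,0,0,0],[0,0,0.5,0,0,0],[0,0,0.56,0,0,0],[0,0,0.56,0,0,0]],
])

```text
clock: 15.8
tool_pos: [0.4732, -0.4038, -0.0198]
orientation: [-180.0, 0.0, -6.3]
force: [-0.3, 1.3, -0.9]
opening: 0.0461
gripper_force: 0.0
```

>>> step_arm([
  [[0,0,0,0,0,0],[0,0,0,0,0,0],[0,0,0,0,0,0],[0,0,0,0,0,0],[0,0,0,0,0,0],[0,0,0,0,0,0],[0,0,0,0,0,0],[0,0,0,0,0,0],[0,0,0,0,0,0],[0,0,0,0,0,0]],
], jaw=255)

```text
clock: 16.8
tool_pos: [0.4737, -0.404, -0.0191]
orientation: [180.0, -0.0, -6.3]
force: [-1.3, 1.1, 5.2]
opening: 0.0136
gripper_force: 30.0
```

>>> step_arm([
  [[0,0,-0.1,0,0,0],[0,0,-0.3,0,0,0],[0,0,-0.6,0,0,0],[0,0,-1,0,0,0],[0,0,-1,0,0,0]],
])

```text
clock: 17.3
tool_pos: [0.4767, -0.4059, 0.0869]
orientation: [179.8, -0.5, -6.2]
force: [0.7, 0.4, -0.8]
opening: 0.0134
gripper_force: 30.0
```

>>> step_arm([
  [[0,0,-0.4,0,0,0],[0,0,-0.8,0,0,0],[0,0,-0.8,0,0,0]],
])

```text
clock: 17.6
tool_pos: [0.4763, -0.4059, 0.1673]
orientation: [179.7, -0.5, -6.2]
force: [0.1, -0.1, -0.3]
opening: 0.0137
gripper_force: 30.0
```

```bash
cat >> h.py <<'E'
TIP=np.array([-.089,.001,-.0505])
def tipplan(tip,yaw,tilt,ref=None):
    """tool shift/turn so that brush tip is at tip; ref=(pos,Rot) start pose, default present; returns pose"""
    o=get_obs()
    p0,R0=ref if ref else (o["tool_pos"],R.from_euler("xyz",o["orientation"],degrees=True))
    Rn=R.from_euler("xyz",[180,0,yaw],degrees=True)*R.from_euler("y",tilt,degrees=True)
    pn=np.array(tip)-Rn.apply(TIP)
    print("TCP",pn.round(4),"shift",(R0.inv().apply(pn-p0)/.1).round(3),"turn",((R0.inv()*Rn).as_rotvec()/.5).round(3))
    return pn,Rn
E
python3 -c "
from h import *
p,d,W=snap('wrist','w5.png'); o=get_obs(); print(o['opening'],o['tool_pos'])
h=np.array([np.cos(np.radians(-15)),np.sin(np.radians(-15))]); c=np.array([.5687,-.2022])-.006*h
# intermediate: tilt 20,40,60 with tip moving from here
o=get_obs(); t0=o['tool_pos']+R.from_euler('xyz',o['orientation'],degrees=True).apply(TIP); print('tip',t0)
r=None; goal=np.array([*c,.125])
for k,(f,ti,ya) in enumerate(((.33,20,-9),(.67,40,-12),(1,60,-15))):
    r=tipplan(t0+(goal-t0)*f+[0,0,0],ya,ti,r)
"
```

```text
0.01368367869315209 [ 0.47519784 -0.40484845  0.16435891]
tip [ 0.38633055 -0.39595223  0.21431601]
TCP [ 0.5444 -0.3463  0.1678] shift [ 0.624 -0.658 -0.032] turn [-0.012  0.686  0.095]
TCP [ 0.6033 -0.285   0.173 ] shift [ 0.474 -0.697  0.117] turn [-0.053  0.698  0.091]
TCP [ 0.6484 -0.2225  0.1768] shift [ 0.263 -0.705  0.171] turn [-0.081  0.698  0.068]
```

>>> step_arm([
  [[0.12,-0.13,0,0,0.14,0.02],[0.25,-0.26,-0.01,0,0.28,0.04],[0.37,-0.4,-0.02,-0.01,0.42,0.06],[0.5,-0.53,-0.03,-0.01,0.56,0.08],[0.62,-0.66,-0.03,-0.01,0.69,0.09],[0.62,-0.66,-0.03,-0.01,0.69,0.09]],
])

```text
clock: 18.25
tool_pos: [0.5411, -0.3434, 0.1626]
orientation: [-179.8, -19.8, -8.9]
force: [0.4, -0.8, -0.2]
opening: 0.0137
gripper_force: 30.0
```

>>> step_arm([
  [[0.1,-0.14,0.02,-0.01,0.14,0.02],[0.2,-0.28,0.04,-0.02,0.28,0.04],[0.28,-0.42,0.07,-0.03,0.42,0.06],[0.38,-0.56,0.1,-0.04,0.56,0.08],[0.47,-0.7,0.12,-0.05,0.7,0.09],[0.47,-0.7,0.12,-0.05,0.7,0.09]],
])

```text
clock: 18.85
tool_pos: [0.5973, -0.2872, 0.1686]
orientation: [-179.0, -39.1, -11.8]
force: [-0.3, -0.8, -0.7]
opening: 0.0135
gripper_force: 30.0
```

>>> step_arm([
  [[0.06,-0.14,0.03,-0.02,0.14,0.01],[0.11,-0.28,0.06,-0.03,0.28,0.03],[0.16,-0.42,0.1,-0.05,0.42,0.04],[0.21,-0.56,0.14,-0.06,0.56,0.06],[0.26,-0.7,0.17,-0.08,0.7,0.07],[0.26,-0.7,0.17,-0.08,0.7,0.07],[0.26,-0.7,0.17,-0.08,0.7,0.07]],
])

```text
clock: 19.55
tool_pos: [0.6035, -0.2554, 0.1567]
orientation: [-177.6, -53.9, -15.6]
force: [-2.4, -0.4, -2.9]
opening: 0.0137
gripper_force: 30.0
```

```bash
python3 -c "
from h import *
p,d,W=snap('wrist','w6.png'); p2,d2,W2=snap('side','s6.png'); o=get_obs(); print(o['opening'],o['joint_pos'].round(1))
h=np.array([np.cos(np.radians(-15)),np.sin(np.radians(-15))]); c=np.array([.5687,-.2022])-.006*h
print('tip',o['tool_pos']+R.from_euler('xyz',o['orientation'],degrees=True).apply(TIP))
tipplan([*c,.041],-15,60)
# brush tip as seen from side
K,M,t=cam('side'); P=M@np.array([*c,.125])+t; q=(K@P/P[2])[:2]; print(q)
u,v=q.astype(int); a=cv2.resize(p2[v-60:v+50,u-55:u+55],(400,400)); b=cv2.resize(p,(400,300)); I=np.zeros((400,800,3),np.uint8); I[:,:400]=a; I[:300,400:]=b
cv2.imwrite('pics/sw6.png',I[:,:,::-1])
"
```

```text
0.013499934065713221 [-18.8   3.4 -30.3 -64.5  -5.5 156.1]
tip [ 0.51380927 -0.23328986  0.11561396]
TCP [ 0.6484 -0.2225  0.0928] shift [-0.331 -0.409  0.673] turn [-0.064  0.208 -0.022]
[310.71928921 268.76833581]
```

View pics/sw6.png

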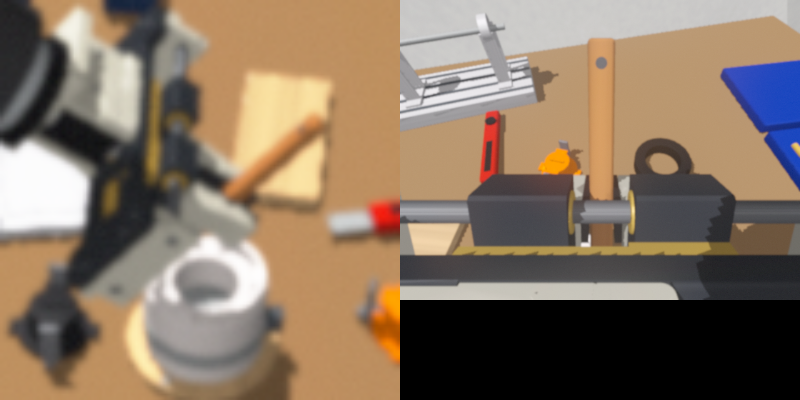

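```bash
python3 -c "
from h import *
c=np.array([.5687-.008,-.2022])
r=tipplan([.53,-.22,.135],-8,45)
r=tipplan([*c,.12],-1,48,r)
r=tipplan([*c,.045],-1,48,r)
"
```

```text
TCP [ 0.6278 -0.2327  0.1622] shift [ 0.13  -0.28   0.121] turn [ 0.119 -0.318 -0.172]
TCP [ 0.6578 -0.2029  0.1523] shift [ 0.111 -0.337  0.25 ] turn [ 0.177  0.105 -0.168]
TCP [ 0.6578 -0.2029  0.0773] shift [-0.557 -0.     0.502] turn [0. 0. 0.]
```

>>> step_arm([
  [[0.02,-0.05,0.02,0.02,-0.06,-0.03],[0.05,-0.1,0.05,0.05,-0.12,-0.07],[0.08,-0.17,0.07,0.07,-0.19,-0.1],[0.1,-0.23,0.1,0.1,-0.25,-0.14],[0.13,-0.28,0.12,0.12,-0.32,-0.17],[0.13,-0.28,0.12,0.12,-0.32,-0.17],[0.13,-0.28,0.12,0.12,-0.32,-0.17],[0.13,-0.28,0.12,0.12,-0.32,-0.17]],
])

```text
clock: 20.45
tool_pos: [0.6226, -0.2482, 0.1563]
orientation: [-178.1, -45.0, -8.1]
force: [0.9, 0.3, -0.6]
opening: 0.0138
gripper_force: 30.0
```

```bash
python3 -c "
from h import *
print(get_obs()['joint_pos'].round(1))
c=np.array([.5687-.008,-.2022])
r=tipplan([*c,.12],-1,48)
r=tipplan([*c,.045],-1,48,r)
"
```

```text
[ -5.5   4.9 -39.9 -11.1  -0.3  99.3]
TCP [ 0.6578 -0.2029  0.1523] shift [ 0.173 -0.49   0.245] turn [ 0.113  0.103 -0.171]
TCP [ 0.6578 -0.2029  0.0773] shift [-0.557 -0.     0.502] turn [0. 0. 0.]
```

```bash
python3 -c "
from h import *
r=tipplan([.5,-.21,.19],-10,22)
r=tipplan([.48,-.21,.21],-30,0,r)
"
```

```text
TCP [ 0.6001 -0.2266  0.1765] shift [-0.037 -0.193 -0.316] turn [-0.103 -0.8    0.07 ]
TCP [ 0.5576 -0.2536  0.1595] shift [-0.408  0.34   0.019] turn [-0.134 -0.76   0.689]
```

>>> step_arm([
  [[-0.01,-0.05,-0.1,-0.03,-0.25,0.02],[-0.03,-0.12,-0.2,-0.07,-0.5,0.05],[-0.04,-0.19,-0.3,-0.1,-0.75,0.07],[-0.04,-0.19,-0.32,-0.1,-0.8,0.07]],
])

```text
clock: 20.85
tool_pos: [0.6001, -0.2258, 0.1792]
orientation: [-179.9, -21.9, -9.9]
force: [1.4, 0.6, -1.3]
opening: 0.0136
gripper_force: 30.0
```

>>> step_arm([
  [[-0.1,0.1,0,-0.03,-0.2,0.2],[-0.2,0.2,0.01,-0.07,-0.4,0.4],[-0.3,0.3,0.01,-0.1,-0.6,0.6],[-0.4,0.34,0.02,-0.13,-0.76,0.69],[-0.4,0.34,0.02,-0.13,-0.76,0.69]],
])

```text
clock: 21.35
tool_pos: [0.5587, -0.2537, 0.1583]
orientation: [-179.7, 0.3, -30.0]
force: [-1.0, 1.0, -0.7]
opening: 0.0137
gripper_force: 30.0
```

>>> step_arm([
  [[0,0,0,0,0,0.25],[0,0,0,0,0,0.5],[0,0,0,0,0,0.75],[0,0,0,0,0,1]],
])

```text
clock: 21.75
tool_pos: [0.5581, -0.253, 0.1601]
orientation: [-179.7, 0.1, -58.7]
force: [0.3, 0.5, -0.5]
opening: 0.0136
gripper_force: 30.0
```

>>> step_arm([
  [[0,0,0,0,0,0.25],[0,0,0,0,0,0.5],[0,0,0,0,0,0.75],[0,0,0,0,0,1]],
])

```text
clock: 22.15
tool_pos: [0.5581, -0.2529, 0.1602]
orientation: [-179.8, 0.2, -87.4]
force: [-0.6, 0.4, -0.5]
opening: 0.0135
gripper_force: 30.0
```

>>> step_arm([
  [[0,0,0,0,0,0.25],[0,0,0,0,0,0.5],[0,0,0,0,0,0.75],[0,0,0,0,0,1]],
])

```text
clock: 22.55
tool_pos: [0.5581, -0.2529, 0.1602]
orientation: [-179.9, 0.3, -116.0]
force: [-0.7, 0.7, 0.1]
opening: 0.0138
gripper_force: 30.0
```

>>> step_arm([
  [[0,0,0,0,0,0.25],[0,0,0,0,0,0.5],[0,0,0,0,0,0.75],[0,0,0,0,0,1],[0,0,0,0,0,1]],
])

```text
clock: 23.05
tool_pos: [0.5581, -0.2531, 0.1603]
orientation: [179.9, 0.3, -144.5]
force: [0.7, 0.3, -1.6]
opening: 0.0138
gripper_force: 30.0
```

```bash
python3 -c "
from h import *
o=get_obs(); print(o['joint_pos'].round(1),o['tool_pos'],o['orientation'])
c=np.array([.5687+.007,-.2022])
r=tipplan([c[0]+.04,c[1],.16],-168,25)
r=tipplan([*c,.12],-180,50,r)
r=tipplan([*c,.045],-180,50,r)
"
```

```text
[ -6.3  16.1 -10.4  -0.3 -63.3 -48. ] [ 0.5580755  -0.25310159  0.16025482] [ 179.92398313    0.29877005 -144.48464352]
TCP [ 0.5161 -0.2244  0.1518] shift [0.175 0.477 0.084] turn [-0.174  0.87   0.809]
TCP [ 0.4798 -0.2032  0.1557] shift [0.298 0.283 0.096] turn [-0.257  0.869  0.335]
TCP [ 0.4798 -0.2032  0.0807] shift [-0.575 -0.     0.482] turn [0. 0. 0.]
```

>>> step_arm([
  [[0.03,0.1,0.02,-0.03,0.17,0.16],[0.07,0.2,0.03,-0.07,0.35,0.32],[0.1,0.3,0.05,-0.1,0.52,0.48],[0.14,0.4,0.07,-0.14,0.7,0.65],[0.18,0.48,0.08,-0.17,0.87,0.81],[0.18,0.48,0.08,-0.17,0.87,0.81]],
])

```text
clock: 23.65
tool_pos: [0.5156, -0.2239, 0.1497]
orientation: [180.0, -25.4, -167.8]
force: [0.6, -0.4, -0.3]
opening: 0.0134
gripper_force: 30.0
```

>>> step_arm([
  [[0.06,0.06,0.02,-0.05,0.17,0.07],[0.12,0.11,0.04,-0.1,0.35,0.13],[0.18,0.17,0.06,-0.15,0.52,0.2],[0.24,0.23,0.08,-0.21,0.7,0.27],[0.3,0.28,0.1,-0.26,0.87,0.34],[0.3,0.28,0.1,-0.26,0.87,0.34],[0.3,0.28,0.1,-0.26,0.87,0.34]],
])

```text
clock: 24.35
tool_pos: [0.4794, -0.2048, 0.1552]
orientation: [-179.9, -49.9, 179.9]
force: [0.2, -0.0, -0.9]
opening: 0.0136
gripper_force: 30.0
```

```bash
python3 -c "
from h import *
o=get_obs(); print(o['joint_pos'].round(1),o['tool_pos'],o['orientation'],o['opening'])
print('tip',o['tool_pos']+R.from_euler('xyz',o['orientation'],degrees=True).apply(TIP))
c=np.array([.5687+.007,-.2022])
r=tipplan([*c,.12],-180,50)
r=tipplan([*c,.045],-180,50,r)
p2,d2,W2=snap('side','s7.png'); K,M,t=cam('side'); P=M@np.array([*c,.12])+t; q=(K@P/P[2])[:2]; print(q)
u,v=q.astype(int); a=cv2.resize(p2[v-60:v+60,u-80:u+80],(800,600),interpolation=cv2.INTER_CUBIC)
cv2.imwrite('pics/s7c.png',a[:,:,::-1])
"
```

```text
[  -0.9   41.1   10.4    0.8 -109.3  -89.2] [ 0.4793781  -0.20480279  0.15517222] [-179.9044263   -49.90091515  179.89890209] 0.013614300897300619
tip [ 0.5753335  -0.20388787  0.1196198 ]
TCP [ 0.4798 -0.2032  0.1557] shift [ 0.001  0.016 -0.007] turn [-0.001  0.003 -0.002]
TCP [ 0.4798 -0.2032  0.0807] shift [-0.575 -0.     0.482] turn [0. 0. 0.]
[315.8296988  269.99318341]
```

View pics/s7c.png

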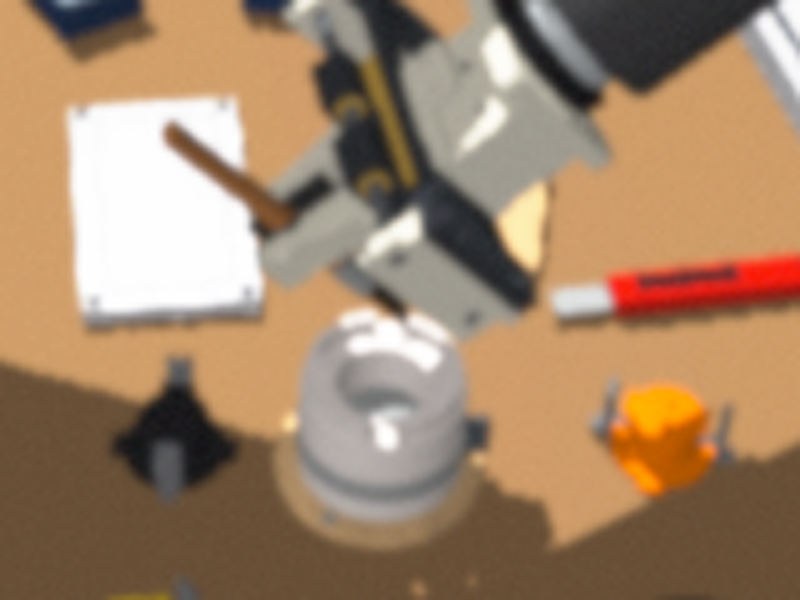

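The brush is tilted, with the bristles at about (390,300) in the crop, above and behind the mouth at (385,385). That matches the calculated tip position.

>>> step_arm([
  [[-0.15,0.015,0.12,0,0,0],[-0.3,0.015,0.24,0,0,0],[-0.44,0.015,0.36,0,0,0],[-0.57,0.015,0.48,0,0,0],[-0.57,0.015,0.48,0,0,0],[-0.57,0.015,0.48,0,0,0],[-0.57,0.015,0.48,0,0,0]],
])

```text
clock: 25.1
tool_pos: [0.4795, -0.2036, 0.0821]
orientation: [-179.6, -50.0, 179.5]
force: [0.3, 0.2, 0.3]
opening: 0.0139
gripper_force: 30.0
```

```bash
python3 -c "
from h import *
o=get_obs(); print('tip',o['tool_pos']+R.from_euler('xyz',o['orientation'],degrees=True).apply(TIP),o['force'],o['opening'])
p2,d2,W2=snap('side','s8.png'); K,M,t=cam('side'); P=M@np.array([.57,-.2,.07])+t; q=(K@P/P[2])[:2]
u,v=q.astype(int); a=cv2.resize(p2[v-45:v+45,u-60:u+60],(800,600),interpolation=cv2.INTER_CUBIC)
cv2.imwrite('pics/s8c.png',a[:,:,::-1])
r=tipplan([.5757,-.2022,.13],-180,50)
"
```

```text
tip [ 0.57537302 -0.20299504  0.04634592] [0.28536753 0.21890569 0.28537165] 0.013867335785424935
TCP [ 0.4798 -0.2032  0.1657] shift [ 0.639 -0.    -0.54 ] turn [-0.002  0.    -0.01 ]
```

View pics/s8c.png

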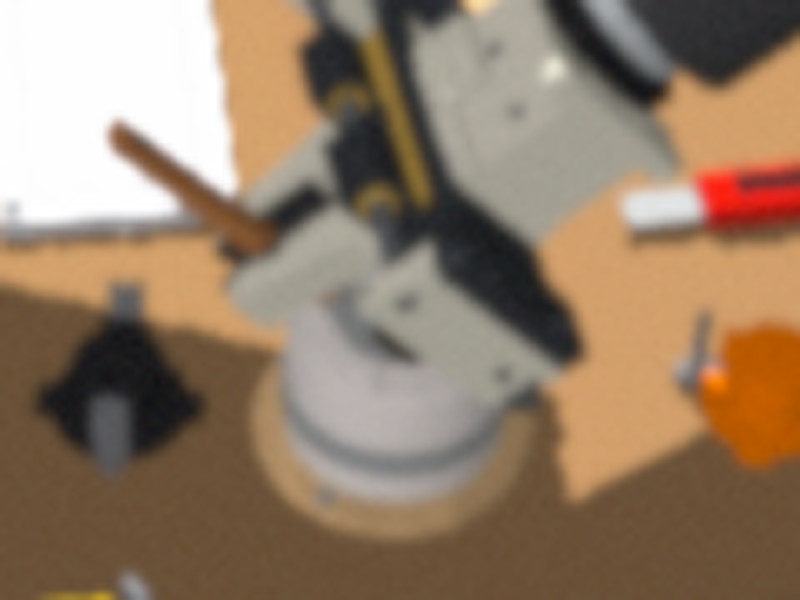

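```bash
python3 -c "
from h import *
r=tipplan([.5757,-.2022,.13],-180,50)
r=tipplan([.535,-.10,.11],-172,45,r)
r=tipplan([.485,.008,.06],-165,40,r)
r=tipplan([.485,.008,.014],-165,40,r)
"
```

```text
TCP [ 0.4798 -0.2032  0.1657] shift [ 0.639 -0.    -0.54 ] turn [-0.002  0.    -0.01 ]
TCP [ 0.4375 -0.1147  0.1372] shift [0.054 0.885 0.508] turn [ 0.206 -0.174 -0.189]
TCP [ 0.388  -0.019   0.0785] shift [-0.163  1.017  0.667] turn [ 0.165 -0.174 -0.18 ]
TCP [ 0.388  -0.019   0.0325] shift [-0.296 -0.     0.352] turn [0. 0. 0.]
```

>>> step_arm([
  [[0.16,0,-0.14,0,0,0],[0.32,0,-0.27,0,0,0],[0.48,0,-0.41,0,0,0],[0.64,0,-0.54,0,0,0],[0.64,0,-0.54,0,0,0]],
])

```text
clock: 25.65
tool_pos: [0.4808, -0.2035, 0.1684]
orientation: [-179.5, -49.7, 179.5]
force: [0.7, -0.1, -0.7]
opening: 0.0133
gripper_force: 30.0
```

>>> step_arm([
  [[0.02,0.3,0.17,0.07,-0.06,-0.06],[0.04,0.6,0.34,0.14,-0.12,-0.12],[0.05,0.88,0.51,0.21,-0.17,-0.19],[0.05,0.88,0.51,0.21,-0.17,-0.19]],
])

```text
clock: 26.05
tool_pos: [0.4357, -0.1118, 0.136]
orientation: [-179.7, -45.2, -172.0]
force: [-0.1, -0.1, 0.8]
opening: 0.0138
gripper_force: 30.0
```

>>> step_arm([
  [[-0.05,0.33,0.22,0.05,-0.06,-0.06],[-0.1,0.66,0.44,0.11,-0.12,-0.12],[-0.16,1,0.67,0.16,-0.17,-0.18],[-0.16,1,0.67,0.16,-0.17,-0.18],[-0.16,1,0.67,0.16,-0.17,-0.18]],
])

```text
clock: 26.55
tool_pos: [0.3876, -0.0209, 0.0771]
orientation: [-179.8, -40.4, -165.2]
force: [0.6, 0.1, -0.3]
opening: 0.0138
gripper_force: 30.0
```

```bash
python3 -c "
from h import *
o=get_obs(); print('tip',o['tool_pos']+R.from_euler('xyz',o['orientation'],degrees=True).apply(TIP),o['opening'],o['joint_pos'].round(1))
r=tipplan([.483,.008,.016],-165,40)
r=tipplan([.483,.008,.012],-165,40)
r=tipplan([.483,.008,.009],-165,40)
"
```

```text
tip [0.4844487  0.00601582 0.05785022] 0.013811090426204885 [ 21.5  29.4 -15.1  -4.2 -85.8 -94.8]
TCP [ 0.386  -0.019   0.0345] shift [-0.268  0.023  0.331] turn [-0.003 -0.014 -0.004]
TCP [ 0.386  -0.019   0.0305] shift [-0.294  0.023  0.361] turn [-0.003 -0.014 -0.004]
TCP [ 0.386  -0.019   0.0275] shift [-0.313  0.023  0.384] turn [-0.003 -0.014 -0.004]
```

Descend gently in small calls until the force shows contact.

>>> step_arm([
  [[-0.09,0.01,0.11,0,0,0],[-0.18,0.02,0.22,0,0,0],[-0.27,0.02,0.33,0,0,0],[-0.27,0.02,0.33,0,0,0]],
])

```text
clock: 26.95
tool_pos: [0.3851, -0.0205, 0.0322]
orientation: [-179.8, -40.6, -165.4]
force: [0.7, -0.6, 0.7]
opening: 0.0137
gripper_force: 30.0
```

>>> step_arm([
  [[-0.013,0,0.015,0,0,0],[-0.026,0,0.03,0,0,0],[-0.026,0,0.03,0,0,0]],
])

```text
clock: 27.25
tool_pos: [0.3854, -0.0203, 0.0309]
orientation: [-179.8, -40.5, -165.3]
force: [-3.1, -2.2, 5.8]
opening: 0.0136
gripper_force: 30.0
```

>>> step_arm([
  [[-0.013,0,0.015,0,0,0],[-0.013,0,0.015,0,0,0],[-0.013,0,0.015,0,0,0]],
])

```text
clock: 27.55
tool_pos: [0.3846, -0.0205, 0.0296]
orientation: [-179.8, -40.6, -165.3]
force: [-4.5, -2.7, 8.3]
opening: 0.0135
gripper_force: 30.0
```

```bash
cat >> h.py <<'E'
def midplan(mid,yaw,tilt,ref=None):
    Rn=R.from_euler("xyz",[180,0,yaw],degrees=True)*R.from_euler("y",tilt,degrees=True)
    return tipplan(np.array(mid)+Rn.apply([-.09,0,0]),yaw,tilt,ref)
E
python3 -c "
from h import *
r=midplan([.425,-.05,.16],-165,22)
r=midplan([.45,-.13,.17],-172,0,r)
r=midplan([.465,-.225,.17],-179,0,r)
r=midplan([.475,-.32,.16],-186.3,0,r)
r=midplan([.480,-.412,.14],-186.3,0,r)
r=midplan([.480,-.412,.05],-186.3,0,r)
r=midplan([.480,-.412,.031],-186.3,0,r)
"
```

```text
TCP [ 0.4079 -0.0556  0.1128] shift [ 0.438 -0.402 -0.719] turn [-0.002 -0.649 -0.008]
TCP [ 0.4511 -0.1309  0.1195] shift [-0.182 -0.839 -0.146] turn [-0.047 -0.767  0.241]
TCP [ 0.466  -0.226   0.1195] shift [-0.015 -0.963 -0.   ] turn [ 0.    -0.     0.244]
TCP [ 0.4759 -0.3211  0.1095] shift [-0.082 -0.953  0.1  ] turn [-0.    -0.     0.255]
TCP [ 0.4809 -0.4131  0.0895] shift [-0.151 -0.909  0.2  ] turn [0. 0. 0.]
TCP [ 0.4809 -0.4131 -0.0005] shift [-0.  -0.   0.9] turn [0. 0. 0.]
TCP [ 0.4809 -0.4131 -0.0195] shift [-0.   -0.    0.19] turn [0. 0. 0.]
```

>>> step_arm([
  [[0.1,-0.1,-0.2,0,-0.1,0],[0.22,-0.2,-0.4,0,-0.3,0],[0.33,-0.3,-0.6,0,-0.5,0],[0.44,-0.4,-0.72,0,-0.65,-0.01],[0.44,-0.4,-0.72,0,-0.65,-0.01]],
])

```text
clock: 28.05
tool_pos: [0.4101, -0.0554, 0.1152]
orientation: [180.0, -21.2, -164.9]
force: [0.4, 0.5, -0.3]
opening: 0.0136
gripper_force: 30.0
```

>>> step_arm([
  [[-0.04,-0.2,-0.04,-0.01,-0.2,0.06],[-0.09,-0.42,-0.07,-0.02,-0.4,0.12],[-0.14,-0.63,-0.1,-0.03,-0.6,0.18],[-0.18,-0.84,-0.15,-0.05,-0.77,0.24],[-0.18,-0.84,-0.15,-0.05,-0.77,0.24]],
])

```text
clock: 28.55
tool_pos: [0.4518, -0.1316, 0.1195]
orientation: [179.8, 0.5, -172.1]
force: [-0.0, 0.3, -0.7]
opening: 0.0136
gripper_force: 30.0
```

>>> step_arm([
  [[0,-0.48,0,0,0,0.12],[-0.01,-0.96,0,0,0,0.24],[-0.01,-0.96,0,0,0,0.24]],
])

```text
clock: 28.85
tool_pos: [0.4677, -0.2286, 0.1179]
orientation: [179.9, 0.2, -179.1]
force: [-0.7, 0.9, -1.7]
opening: 0.0136
gripper_force: 30.0
```

>>> step_arm([
  [[-0.04,-0.48,0.05,0,0,0.12],[-0.08,-0.95,0.1,0,0,0.25],[-0.08,-0.95,0.1,0,0,0.25],[-0.08,-0.95,0.1,0,0,0.25]],
])

```text
clock: 29.25
tool_pos: [0.4766, -0.3201, 0.1069]
orientation: [179.8, 0.1, 174.0]
force: [0.1, 0.2, -1.1]
opening: 0.0138
gripper_force: 30.0
```

```bash
python3 -c "
from h import *
o=get_obs(); print(o['tool_pos'],o['orientation'],o['opening'])
p,d,W=snap('top'); T=R.from_euler('xyz',o['orientation'],degrees=True).inv().apply((W-o['tool_pos']).reshape(-1,3)).reshape(W.shape)
m=(abs(T[...,1])<.03)&(abs(T[...,0])<.12)&(abs(T[...,2]+.05)<.02)&(T[...,0]>.03); print(m.sum(),T[m].max(0) if m.sum() else '')
m=(abs(T[...,1])<.03)&(abs(T[...,0])<.12)&(abs(T[...,2]+.05)<.02)&(T[...,0]<-.03); print(m.sum(),T[m].min(0) if m.sum() else '')
r=midplan([.480,-.412,.10],-186.3,0)
r=midplan([.480,-.412,.034],-186.3,0,r)
"
```

```text
[ 0.47657654 -0.32010062  0.10693047] [1.79757410e+02 8.24784744e-02 1.73969362e+02] 0.013768444374902367
0 
0 
TCP [ 0.4809 -0.4131  0.0495] shift [-0.136 -0.93   0.576] turn [0.008 0.005 0.012]
TCP [ 0.4809 -0.4131 -0.0165] shift [-0.   -0.    0.66] turn [0. 0. 0.]
```

>>> step_arm([
  [[-0.07,-0.45,0.15,0,0,0],[-0.14,-0.93,0.3,0,0,0.01],[-0.14,-0.93,0.58,0,0,0.01],[-0.14,-0.93,0.58,0,0,0.01],[-0.14,-0.93,0.58,0,0,0.01]],
])

```text
clock: 29.8
tool_pos: [0.4817, -0.4122, 0.0503]
orientation: [179.8, 0.2, 173.9]
force: [0.0, 0.6, 0.1]
opening: 0.0139
gripper_force: 30.0
```

>>> step_arm([
  [[0,0,0.15,0,0,0],[0,0,0.35,0,0,0],[0,0,0.5,0,0,0],[0,0,0.63,0,0,0],[0,0,0.63,0,0,0],[0,0,0.63,0,0,0]],
])

```text
clock: 30.4
tool_pos: [0.4829, -0.4131, -0.0117]
orientation: [179.8, 0.3, 173.9]
force: [1.0, 0.7, -0.0]
opening: 0.0135
gripper_force: 30.0
```

>>> step_arm([
  [[0,0,0.02,0,0,0],[0,0,0.04,0,0,0],[0,0,0.04,0,0,0]],
])

```text
clock: 30.7
tool_pos: [0.4821, -0.4134, -0.0167]
orientation: [179.8, 0.3, 173.8]
force: [-0.3, 0.4, -1.7]
opening: 0.0134
gripper_force: 30.0
```

>>> step_arm([
  [[0,0,0.015,0,0,0],[0,0,0.03,0,0,0],[0,0,0.03,0,0,0]],
])

```text
clock: 31.0
tool_pos: [0.4824, -0.4136, -0.0191]
orientation: [179.8, 0.3, 173.8]
force: [-0.3, 0.9, 6.3]
opening: 0.0134
gripper_force: 30.0
```

>>> step_arm([
  [[0,0,0,0,0,0],[0,0,0,0,0,0],[0,0,0,0,0,0],[0,0,0,0,0,0],[0,0,0,0,0,0],[0,0,0,0,0,0]],
], jaw=130)

```text
clock: 31.6
tool_pos: [0.482, -0.4133, -0.02]
orientation: [179.8, 0.2, 173.8]
force: [0.2, 0.4, -0.3]
opening: 0.0425
gripper_force: 0.0
```

>>> step_arm([
  [[0,0,-0.1,0,0,0],[0,0,-0.4,0,0,0],[0,0,-0.8,0,0,0],[0,0,-1,0,0,0],[0,0,-1,0,0,0]],
])

```text
clock: 32.1
tool_pos: [0.4838, -0.415, 0.085]
orientation: [180.0, 0.6, 173.8]
force: [0.7, -0.2, 0.8]
opening: 0.0431
gripper_force: 0.0
```

>>> step_arm([
  [[-0.4,-0.4,-0.2,0,0,0],[-0.8,-0.8,-0.4,0,0,0],[-0.8,-1,-0.4,0,0,0],[-0.8,-1,-0.4,0,0,0]],
])

```text
clock: 32.5
tool_pos: [0.5509, -0.5256, 0.1199]
orientation: [179.9, 0.3, 173.7]
force: [0.9, 0.5, -0.4]
opening: 0.0429
gripper_force: 0.0
```

```bash
python3 -c "
from h import *
o=get_obs(); print(o['tool_pos'],o['orientation'],o['opening'],o['joint_pos'].round(1))
p,d,W=snap('top','t9.png')
for n,c,r in (('plate',(.482,.0077),.11),('pad',(.673,-.006),.09),('c1',(.45,.237),.075),('c2',(.597,.227),.065),('c3',(.592,.368),.05),('cap',(.465,-.17),.05)): print(n,blob(W,.006,.06,*c,r))
m=(W[...,2]>.03)&(W[...,2]<.042)&(abs(W[...,0]-.475)<.13)&(abs(W[...,1]+.41)<.06)
P=W[m]*1000; print(m.sum(),P.min(0) if m.sum() else '',P.max(0) if m.sum() else '')
"
```

```text
[ 0.55088341 -0.52557264  0.1199068 ] [179.87345667   0.28741457 173.68289643] 0.042891053289058644 [-29.2  31.1   7.7  -0.2 -66.4 -67. ]
plate [ 481.8    7.7  169.9  100.3   85.4   11.4 1996. ]
pad [ 673.3   -5.9  139.6   71.4   70.4   11.6 1043. ]
c1 [449.8 237.4 120.4  60.  -68.8  33.8 937. ]
c2 [596.2 223.9  99.4  50.7  73.2  29.5 605. ]
c3 [591.7 367.8  58.6  30.8 -85.4  21.8 226. ]
cap None
306 [ 412.15558022 -449.3051316    30.04556364] [ 567.03996561 -372.18247153   41.66640623]
```

>>> step_arm([
  [[-0.05,0.5,-0.05,0,0,0],[-0.1,1,-0.1,0,0,0],[-0.1,1,-0.1,0,0,0]],
], jaw=0)

```text
clock: 32.85
tool_pos: [0.5718, -0.4182, 0.1314]
orientation: [179.7, 0.3, 174.0]
force: [-0.8, -0.9, 0.3]
opening: 0.0612
gripper_force: 0.0
```

>>> step_arm([
  [[-0.05,0.5,-0.05,0,0,0],[-0.1,1,-0.1,0,0,0]],
])

```text
clock: 33.05
tool_pos: [0.5902, -0.3248, 0.1403]
orientation: [179.8, 0.2, 173.7]
force: [1.3, 0.4, 0.8]
opening: 0.0772
gripper_force: 0.0
```

>>> step_arm([
  [[-0.05,0.5,-0.05,0,0,0],[-0.1,1,-0.1,0,0,0]],
])

```text
clock: 33.25
tool_pos: [0.611, -0.2265, 0.1512]
orientation: [179.8, 0.2, 173.8]
force: [1.3, -0.5, 0.2]
opening: 0.0866
gripper_force: 0.0
```

>>> step_arm([
  [[-0.05,0.5,0,0,0,-0.25],[-0.1,1,0,0,0,-0.5],[-0.1,1,0,0,0,-0.75],[-0.1,1,0,0,0,-1]],
])

```text
clock: 33.65
tool_pos: [0.632, -0.1279, 0.1514]
orientation: [179.9, 0.3, -157.1]
force: [0.3, -0.1, -0.1]
opening: 0.0878
gripper_force: 0.0
```

>>> step_arm([
  [[0,0,0,0,0,-0.25],[0,0,0,0,0,-0.5],[0,0,0,0,0,-0.75],[0,0,0,0,0,-1],[0,0,0,0,0,-1]],
])

```text
clock: 34.15
tool_pos: [0.6317, -0.1302, 0.1513]
orientation: [-179.9, 0.3, -128.8]
force: [-0.4, 0.1, -0.5]
opening: 0.0878
gripper_force: 0.0
```

```bash
python3 -c "
from h import *
p,d,W=snap('wrist','w9.png')
o=get_obs(); print(o['tool_pos'],o['orientation'],o['opening'],o['joint_pos'].round(1))
print('pad',blob(W,.007,.02,.673,-.006,.09)); print('plate',blob(W,.007,.02,.482,.008,.11)); print('cap',blob(W,.012,.05,.465,-.17,.05))
p2,_,W2=snap('top'); print('cap',blob(W2,.012,.05,.465,-.17,.06)); print('brush',blob(W2,.028,.045,.478,-.412,.12))
plan(.6733,-.0059,.06,-109.5)
"
```

```text
[ 0.631845   -0.13021046  0.15135945] [-179.9240504     0.29173369 -129.05369405] 0.08760113131918548 [  5.5  19.3  -7.   -0.2 -63.4 -44.5]
pad [ 660.2  -48.    69.9   54.9  -19.6   12.9 2779. ]
plate [4.8250e+02 3.1000e+00 1.6360e+02 1.0060e+02 8.5600e+01 1.3300e+01
 1.4861e+04]
cap [ 466.9 -167.8   53.3   37.9   53.2   29.1 2542. ]
cap [ 460.8 -178.1   47.7   36.3   79.3   27.4  171. ]
brush [ 478.1 -415.8  179.5   20.4   -6.3   34.   356. ]
plan shift [-1.221  0.466  0.92 ] turn [-0.005  0.01  -0.685]
```

>>> step_arm([
  [[-0.4,0.15,0.1,0,0,-0.2],[-0.8,0.3,0.2,0,0,-0.4],[-1,0.47,0.2,0,0,-0.6],[-1,0.47,0.2,0,0,-0.68],[-1,0.47,0.2,0,0,-0.68]],
])

```text
clock: 34.75
tool_pos: [0.6587, -0.0221, 0.1317]
orientation: [-179.8, 0.2, -109.5]
force: [0.1, -0.8, -0.0]
opening: 0.0879
gripper_force: 0.0
```

```bash
python3 -c "
from h import *
p,d,W=snap('wrist','w10.png')
o=get_obs(); print(o['tool_pos'],o['orientation'])
print('pad',blob(W,.007,.02,.673,-.006,.09)); print('plate',blob(W,.007,.02,.482,.008,.11))
p2,_,W2=snap('top');print('pad',blob(W2,.007,.02,.673,-.006,.09))
plan(.6733,-.0059,-.03,-109.6)
"
```

```text
[ 0.6586775  -0.0227679   0.13181845] [-179.8152649     0.24194056 -109.58370045]
pad [ 6.7410e+02 -8.5000e+00  1.3730e+02  7.0200e+01  7.0600e+01  1.2900e+01
  1.0942e+04]
plate [4.8290e+02 7.1000e+00 1.7040e+02 1.0130e+02 8.5500e+01 1.3300e+01
 2.2358e+04]
pad [688.5  37.8  71.5  47.  -19.3  11.6 280. ]
plan shift [-0.205 -0.074  1.621] turn [-0.007  0.009 -0.001]
```

>>> step_arm([
  [[-0.21,-0.11,0.3,0,0,0],[-0.21,-0.11,0.6,0,0,0],[-0.21,-0.11,0.9,0,0,0],[-0.21,-0.11,1,0,0,0],[-0.21,-0.11,1,0,0,0]],
])

```text
clock: 35.35
tool_pos: [0.6757, -0.0076, 0.0307]
orientation: [-179.9, 0.1, -109.6]
force: [0.1, 0.7, -1.0]
opening: 0.0874
gripper_force: 0.0
```

>>> step_arm([
  [[0,0,0.2,0,0,0],[0,0,0.4,0,0,0],[0,0,0.55,0,0,0],[0,0,0.61,0,0,0],[0,0,0.61,0,0,0],[0,0,0.61,0,0,0]],
])

```text
clock: 35.95
tool_pos: [0.6779, -0.0065, -0.0278]
orientation: [-179.7, 0.3, -109.4]
force: [0.8, -0.4, -0.9]
opening: 0.0872
gripper_force: 0.0
```

>>> step_arm([
  [[0,0,0,0,0,0],[0,0,0,0,0,0],[0,0,0,0,0,0],[0,0,0,0,0,0],[0,0,0,0,0,0],[0,0,0,0,0,0],[0,0,0,0,0,0]],
], jaw=255)

```text
clock: 36.65
tool_pos: [0.6773, -0.0064, -0.0283]
orientation: [-179.8, 0.3, -109.4]
force: [-1.8, 0.8, 5.5]
opening: 0.0697
gripper_force: 30.0
```

>>> step_arm([
  [[0,0,-0.15,0,0,0],[0,0,-0.4,0,0,0],[0,0,-0.8,0,0,0],[0,0,-0.9,0,0,0],[0,0,-0.9,0,0,0]],
])

```text
clock: 37.15
tool_pos: [0.6784, -0.0065, 0.0643]
orientation: [-179.5, 0.4, -109.4]
force: [-0.6, 0.1, -1.7]
opening: 0.0694
gripper_force: 30.0
```

>>> step_arm([
  [[0.1,0.3,0,0,0,0],[0.2,0.7,0,0,0,0],[0.25,1,0,0,0,0],[0.25,1,0,0,0,0]],
])

```text
clock: 37.55
tool_pos: [0.5692, 0.0027, 0.0595]
orientation: [180.0, 0.2, -109.5]
force: [0.2, 0.0, -0.5]
opening: 0.0698
gripper_force: 30.0
```

>>> step_arm([
  [[0.1,0.3,0,0,0,-0.2],[0.2,0.6,0,0,0,-0.4],[0.25,0.87,0,0,0,-0.52],[0.25,0.87,0,0,0,-0.52],[0.25,0.87,0,0,0,-0.52]],
])

```text
clock: 38.05
tool_pos: [0.4837, 0.0084, 0.0601]
orientation: [-179.7, 0.2, -94.5]
force: [0.4, 0.1, -0.0]
opening: 0.0695
gripper_force: 30.0
```

```bash
python3 -c "
from h import *
p,d,W=snap('wrist','w11.png')
o=get_obs(); print(o['tool_pos'],o['orientation'],o['opening'])
print('plate',blob(W,.009,.017,.482,.008,.12)); print('padheld',blob(W,.07,.12,.482,.008,.09))
plan(.4848,.009,-.010,-94.55)
"
```

```text
[0.48434512 0.00846524 0.0601016 ] [-179.71965589    0.18906086  -94.5528302 ] 0.0698474871731263
plate [ 476.8  -69.2  100.    16.9   -4.6   13.  4298. ]
padheld [ 4.8050e+02 -2.6100e+01  1.0300e+02  7.4300e+01 -4.4000e+00  1.0140e+02
  2.8038e+04]
plan shift [-0.003 -0.001  0.701] turn [-0.01   0.007 -0.   ]
```

>>> step_arm([
  [[0,0,0.2,0,0,0],[0,0,0.4,0,0,0],[0,0,0.6,0,0,0],[0,0,0.71,0,0,0],[0,0,0.71,0,0,0],[0,0,0.71,0,0,0]],
])

```text
clock: 38.7
tool_pos: [0.4845, 0.0085, -0.0108]
orientation: [-179.8, 0.2, -94.5]
force: [0.2, 0.3, -0.5]
opening: 0.0697
gripper_force: 30.0
```

>>> step_arm([
  [[0,0,0.02,0,0,0],[0,0,0.035,0,0,0],[0,0,0.035,0,0,0]],
])

```text
clock: 39.0
tool_pos: [0.4843, 0.0086, -0.0139]
orientation: [-179.7, 0.2, -94.5]
force: [-1.0, 0.3, -1.1]
opening: 0.0696
gripper_force: 30.0
```

>>> step_arm([
  [[0,0,0.01,0,0,0],[0,0,0.02,0,0,0],[0,0,0.02,0,0,0]],
])

```text
clock: 39.3
tool_pos: [0.484, 0.0086, -0.0163]
orientation: [-179.7, 0.2, -94.5]
force: [0.2, -0.3, -1.6]
opening: 0.0697
gripper_force: 30.0
```

>>> step_arm([
  [[0,0,0.01,0,0,0],[0,0,0.015,0,0,0],[0,0,0.015,0,0,0]],
])

```text
clock: 39.6
tool_pos: [0.4841, 0.0086, -0.0165]
orientation: [-179.7, 0.2, -94.5]
force: [-6.4, 0.4, 19.7]
opening: 0.0694
gripper_force: 30.0
```

>>> step_arm([
  [[0,0,0.01,0,0,0],[0,0,0.01,0,0,0],[0,0,0.01,0,0,0]],
])

```text
clock: 39.9
tool_pos: [0.4841, 0.0086, -0.0165]
orientation: [-179.7, 0.2, -94.5]
force: [-11.4, 1.9, 33.3]
opening: 0.0695
gripper_force: 30.1
```

Firm contact. Release, lift, and look.

>>> step_arm([
  [[0,0,-0.02,0,0,0],[0,0,-0.02,0,0,0],[0,0,-0.02,0,0,0]],
])

```text
clock: 40.2
tool_pos: [0.4844, 0.0087, -0.0164]
orientation: [-179.7, 0.2, -94.5]
force: [-1.4, 0.6, 8.7]
opening: 0.0695
gripper_force: 30.0
```

>>> step_arm([
  [[0,0,0,0,0,0],[0,0,0,0,0,0],[0,0,0,0,0,0],[0,0,0,0,0,0],[0,0,0,0,0,0]],
], jaw=0)

```text
clock: 40.7
tool_pos: [0.484, 0.0085, -0.017]
orientation: [-179.8, 0.2, -94.5]
force: [-0.6, -0.9, -0.4]
opening: 0.0876
gripper_force: 0.0
```

>>> step_arm([
  [[0,0,-0.2,0,0,0],[0,0,-0.6,0,0,0],[0,0,-1,0,0,0],[0,0,-1,0,0,0]],
])

```text
clock: 41.1
tool_pos: [0.4871, 0.0092, 0.0883]
orientation: [-179.3, 0.4, -94.5]
force: [0.6, -0.3, -0.5]
opening: 0.0877
gripper_force: 0.0
```

>>> step_arm([
  [[-0.5,0,-0.25,0,0,0],[-1,0,-0.5,0,0,0],[-1,0,-0.5,0,0,0]],
])

```text
clock: 41.4
tool_pos: [0.4932, 0.1113, 0.1361]
orientation: [-179.5, 0.3, -94.4]
force: [0.6, -1.2, -0.2]
opening: 0.0879
gripper_force: 0.0
```

```bash
python3 -c "
from h import *
p2,_,W2=snap('top');print('pad top',blob(W2,.019,.03,.482,.008,.09),'plate',blob(W2,.007,.03,.482,.008,.12),blob(W2,.007,.0165,.482,.008,.12))
p,d,W=snap('wrist','w12.png'); print('pad w',blob(W,.020,.03,.482,.008,.09),'plate',blob(W,.007,.03,.482,.008,.12))
o=get_obs(); print(o['tool_pos'],o['orientation'])
for n,c,r in (('c1',(.45,.237),.075),('c2',(.597,.225),.065),('c3',(.592,.368),.05),('cap',(.465,-.17),.05)): print(n,blob(W2,.012,.06,*c,r))
"
```

```text
pad top [ 482.6    8.2  139.9   70.2   85.5   23.5 1155. ] plate [ 481.3    3.   160.2  100.4   85.5   21.8 1824. ] [481.   -1.6 151.  100.4  85.5  11.5 618. ]
pad w [  484.3    17.6   118.4    70.     85.6    24.9 13490. ] plate [  484.     23.8   136.7   100.4    85.5    24.4 20177. ]
[0.49181258 0.10959856 0.13423333] [-179.65282336    0.26029366  -94.40078821]
c1 [431.9 228.  123.5  38.5 -56.4  33.4 430. ]
c2 None
c3 [592.4 367.9  59.6  30.2 -82.2  21.4 171. ]
cap [ 461.9 -170.5   62.6   36.3  -81.2   27.2  201. ]
```

>>> step_arm([
  [[-0.4,0.2,0,0,0,-0.2],[-0.8,0.4,0,0,0,-0.45],[-1,0.5,0,0,0,-0.7],[-1,0.5,0,0,0,-0.89],[-1,0.5,0,0,0,-0.89],[-1,0.5,0,0,0,-0.89]],
])

```text
clock: 42.1
tool_pos: [0.449, 0.2103, 0.1329]
orientation: [-179.8, 0.0, -69.3]
force: [0.4, 0.2, 0.6]
opening: 0.0874
gripper_force: 0.0
```

```bash
python3 -c "
from h import *
p,d,W=snap('wrist','w13.png'); print('L w',blob(W,.025,.045,.45,.237,.09))
o=get_obs(); print(o['tool_pos'],o['orientation'])
plan(.4498,.2374,-.026,-68.9)
"
```

```text
L w [ 452.4  232.9  112.3   60.3  -68.9   35.  8633. ]
[0.44912446 0.21028561 0.13302675] [-1.79749675e+02  3.44011962e-02 -6.92615831e+01]
plan shift [-0.25  -0.095  1.591] turn [-0.009  0.001 -0.013]
```

>>> step_arm([
  [[-0.26,-0.13,0.3,0,0,-0.013],[-0.26,-0.13,0.6,0,0,-0.013],[-0.26,-0.13,0.9,0,0,-0.013],[-0.26,-0.13,1,0,0,-0.013],[-0.26,-0.13,1,0,0,-0.013]],
])

```text
clock: 42.65
tool_pos: [0.4521, 0.2391, 0.0325]
orientation: [-179.9, -0.0, -68.8]
force: [-0.1, 0.5, 0.6]
opening: 0.0876
gripper_force: 0.0
```

>>> step_arm([
  [[0,0,0.2,0,0,0],[0,0,0.4,0,0,0],[0,0,0.53,0,0,0],[0,0,0.59,0,0,0],[0,0,0.59,0,0,0],[0,0,0.59,0,0,0]],
])

```text
clock: 43.25
tool_pos: [0.4536, 0.2414, -0.0241]
orientation: [-179.6, 0.1, -68.7]
force: [-0.2, -0.3, 0.0]
opening: 0.0877
gripper_force: 0.0
```

>>> step_arm([
  [[0,0,0,0,0,0],[0,0,0,0,0,0],[0,0,0,0,0,0],[0,0,0,0,0,0],[0,0,0,0,0,0],[0,0,0,0,0,0],[0,0,0,0,0,0],[0,0,0,0,0,0]],
], jaw=255)

```text
clock: 44.05
tool_pos: [0.4524, 0.2404, -0.0252]
orientation: [-179.7, 0.0, -68.7]
force: [-4.4, -0.9, 5.2]
opening: 0.0598
gripper_force: 30.0
```

>>> step_arm([
  [[0,0,-0.15,0,0,0],[0,0,-0.4,0,0,0],[0,0,-0.8,0,0,0],[0,0,-1,0,0,0],[0,0,-1,0,0,0],[0,0,-1,0,0,0]],
])

```text
clock: 44.65
tool_pos: [0.452, 0.2403, 0.0742]
orientation: [-179.7, 0.1, -68.7]
force: [-0.7, 0.8, -4.0]
opening: 0.0598
gripper_force: 30.0
```

```bash
python3 -c "
from h import *
p,d,W=snap('wrist','w14.png')
o=get_obs(); print(o['tool_pos'],o['orientation'],o['opening'])
T=R.from_euler('xyz',o['orientation'],degrees=True).inv().apply((W-o['tool_pos']).reshape(-1,3)).reshape(W.shape)
print('case in tool frame', blob(T,-.075,-.045,0,0,.09))
plan(.4826,.0080,.075,-94.5)
"
```

```text
[0.45158453 0.23983031 0.07351768] [-1.79783133e+02  3.79018690e-02 -6.87040746e+01] 0.059899305104719906
case in tool frame [ 3.5000e+01  8.0000e-01  9.5400e+01  5.6800e+01 -8.9600e+01 -6.0800e+01
  2.4006e+04]
plan shift [ 2.273  0.553 -0.018] turn [-0.007  0.003  0.9  ]
```

>>> step_arm([
  [[0.2,0.05,0,0,0,0],[0.6,0.15,0,0,0,0],[1,0.25,0,0,0,0],[1,0.25,0,0,0,0]],
])

```text
clock: 45.1
tool_pos: [0.4634, 0.1337, 0.0723]
orientation: [-180.0, -0.0, -68.9]
force: [0.4, 0.3, -4.3]
opening: 0.0596
gripper_force: 30.0
```

>>> step_arm([
  [[0.4,0.1,0,0,0,0],[0.8,0.2,0,0,0,0],[1,0.27,0,0,0,0],[1,0.27,0,0,0,0]],
])

```text
clock: 45.5
tool_pos: [0.4753, 0.0327, 0.0725]
orientation: [-179.9, 0.0, -68.8]
force: [-0.1, 0.6, -3.9]
opening: 0.0599
gripper_force: 30.0
```

>>> step_arm([
  [[0.1,0,0,0,0,0.2],[0.25,0,0,0,0,0.4],[0.26,0,0,0,0,0.6],[0.26,0,0,0,0,0.8],[0.26,0,0,0,0,0.9],[0.26,0,0,0,0,0.9]],
])

```text
clock: 46.1
tool_pos: [0.4856, 0.0113, 0.073]
orientation: [-179.9, 0.1, -94.5]
force: [0.4, 0.4, -2.5]
opening: 0.0599
gripper_force: 30.0
```

```bash
python3 -c "
from h import *
plan(.485,.0107,.002,-94.5)
"
```

```text
plan shift [0.008 0.007 0.71 ] turn [-0.005  0.005  0.   ]
```

>>> step_arm([
  [[0,0,0.2,0,0,0],[0.01,0,0.45,0,0,0],[0.01,0,0.6,0,0,0],[0.01,0,0.71,0,0,0],[0.01,0,0.71,0,0,0],[0.01,0,0.71,0,0,0]],
])

```text
clock: 46.7
tool_pos: [0.4867, 0.0105, 0.0033]
orientation: [-179.8, 0.2, -94.4]
force: [-0.2, -0.6, -3.2]
opening: 0.0597
gripper_force: 30.0
```

>>> step_arm([
  [[0,0,0.01,0,0,0],[0,0,0.02,0,0,0],[0,0,0.02,0,0,0]],
])

```text
clock: 47.0
tool_pos: [0.4867, 0.0104, 0.0016]
orientation: [-179.7, 0.2, -94.5]
force: [0.2, 0.1, -3.8]
opening: 0.0598
gripper_force: 30.0
```

>>> step_arm([
  [[0,0,0.01,0,0,0],[0,0,0.015,0,0,0],[0,0,0.015,0,0,0]],
])

```text
clock: 47.3
tool_pos: [0.4864, 0.0103, -0.0003]
orientation: [-179.7, 0.2, -94.5]
force: [-0.5, 0.0, -3.1]
opening: 0.0594
gripper_force: 30.0
```

>>> step_arm([
  [[0,0.012,0,0,0,0],[0,0.012,0.01,0,0,0],[0,0.012,0.012,0,0,0],[0,0.012,0.012,0,0,0]],
])

```text
clock: 47.7
tool_pos: [0.4852, 0.0104, -0.0012]
orientation: [-179.7, 0.2, -94.4]
force: [-3.1, 1.5, 4.9]
opening: 0.0599
gripper_force: 30.0
```

>>> step_arm([
  [[0,0,0.005,0,0,0],[0,0,0.005,0,0,0]],
])

```text
clock: 47.9
tool_pos: [0.4852, 0.0104, -0.0012]
orientation: [-179.7, 0.2, -94.4]
force: [-6.5, 2.1, 13.2]
opening: 0.0597
gripper_force: 30.0
```

>>> step_arm([
  [[0,0,-0.01,0,0,0],[0,0,-0.01,0,0,0],[0,0,-0.01,0,0,0],[0,0,-0.01,0,0,0],[0,0,-0.01,0,0,0],[0,0,-0.01,0,0,0]],
], jaw=0)

```text
clock: 48.5
tool_pos: [0.4853, 0.0104, -0.0011]
orientation: [-179.7, 0.2, -94.5]
force: [-0.2, -0.1, 0.6]
opening: 0.0871
gripper_force: 0.0
```

>>> step_arm([
  [[0,0,-0.2,0,0,0],[0,0,-0.5,0,0,0],[0,0,-0.9,0,0,0],[0,0,-1,0,0,0],[0,0,-1,0,0,0]],
])

```text
clock: 49.0
tool_pos: [0.4861, 0.0106, 0.101]
orientation: [-179.5, 0.3, -94.4]
force: [-0.3, -0.2, 0.3]
opening: 0.0877
gripper_force: 0.0
```

>>> step_arm([
  [[-0.4,-0.2,-0.2,0,0,0],[-0.8,-0.4,-0.35,0,0,0],[-1,-0.5,-0.35,0,0,0],[-1,-0.5,-0.35,0,0,0]],
])

```text
clock: 49.4
tool_pos: [0.5433, 0.1081, 0.1331]
orientation: [-179.8, 0.2, -94.4]
force: [0.0, 0.1, -0.5]
opening: 0.0877
gripper_force: 0.0
```

>>> step_arm([
  [[-0.4,-0.2,0,0,0,0.15],[-0.8,-0.4,0,0,0,0.3],[-1,-0.45,0,0,0,0.43],[-1,-0.45,0,0,0,0.43],[-1,-0.45,0,0,0,0.43]],
])

```text
clock: 49.9
tool_pos: [0.5938, 0.2014, 0.1332]
orientation: [-179.9, 0.1, -106.7]
force: [0.1, 0.4, -0.2]
opening: 0.0876
gripper_force: 0.0
```

```bash
python3 -c "
from h import *
p,d,W=snap('wrist','w15.png'); print('M w',blob(W,.022,.045,.5965,.2242,.07))
p2,_,W2=snap('top'); print('L top',blob(W2,.045,.065,.482,.008,.09)); print('pad',blob(W2,.019,.03,.482,.008,.09))
o=get_obs(); print(o['tool_pos'],o['orientation'])
plan(.5965,.2242,-.027,-106.9)
"
```

```text
M w [ 597.1  222.7   98.6   50.1   72.9   30.9 6162. ]
L top [483.2   7.8 120.   60.6  85.8  57.4 926. ]
pad [481.8   8.1 140.   69.3  86.   23.7 239. ]
[0.59402369 0.20091139 0.13427576] [-1.79849394e+02  1.75410204e-01 -1.06758153e+02]
plan shift [-0.225  0.048  1.613] turn [-0.005  0.006  0.005]
```

>>> step_arm([
  [[-0.24,0.015,0.3,0,0,0.005],[-0.24,0.015,0.6,0,0,0.005],[-0.24,0.015,0.9,0,0,0.005],[-0.24,0.015,1,0,0,0.005],[-0.24,0.015,1,0,0,0.005]],
])

```text
clock: 50.5
tool_pos: [0.5998, 0.2243, 0.034]
orientation: [-179.9, 0.1, -106.9]
force: [-0.4, -0.6, 0.6]
opening: 0.0875
gripper_force: 0.0
```

>>> step_arm([
  [[0,0,0.2,0,0,0],[0,0,0.4,0,0,0],[0,0,0.55,0,0,0],[0,0,0.61,0,0,0],[0,0,0.61,0,0,0],[0,0,0.61,0,0,0]],
])

```text
clock: 51.1
tool_pos: [0.6018, 0.2262, -0.0248]
orientation: [-179.7, 0.3, -106.9]
force: [0.2, 0.2, 0.2]
opening: 0.0879
gripper_force: 0.0
```

>>> step_arm([
  [[0,0,0,0,0,0],[0,0,0,0,0,0],[0,0,0,0,0,0],[0,0,0,0,0,0],[0,0,0,0,0,0],[0,0,0,0,0,0],[0,0,0,0,0,0],[0,0,0,0,0,0],[0,0,0,0,0,0]],
], jaw=255)

```text
clock: 52.0
tool_pos: [0.6008, 0.2259, -0.0257]
orientation: [-179.8, 0.2, -106.9]
force: [-3.3, 0.6, 2.8]
opening: 0.0495
gripper_force: 30.0
```

>>> step_arm([
  [[0,0,-0.15,0,0,0],[0,0,-0.4,0,0,0],[0,0,-0.8,0,0,0],[0,0,-1,0,0,0],[0,0,-1,0,0,0]],
])

```text
clock: 52.5
tool_pos: [0.6033, 0.2269, 0.0791]
orientation: [-179.5, 0.6, -106.9]
force: [0.1, -0.2, -1.7]
opening: 0.0501
gripper_force: 30.0
```

>>> step_arm([
  [[0,0,-0.3,0,0,0],[0,0,-0.3,0,0,0],[0,0,-0.3,0,0,0],[0,0,-0.3,0,0,0]],
])

```text
clock: 52.9
tool_pos: [0.5998, 0.2251, 0.103]
orientation: [-179.9, 0.2, -106.9]
force: [-0.3, -0.1, -2.5]
opening: 0.0496
gripper_force: 30.0
```

```bash
python3 -c "
from h import *
plan(.4856,.0105,.105,-94.2)
"
```

```text
plan shift [ 2.386  0.468 -0.028] turn [-0.006  0.006 -0.445]
```

>>> step_arm([
  [[0.2,0.04,0,0,0,0],[0.6,0.12,0,0,0,0],[1,0.2,0,0,0,0],[1,0.2,0,0,0,0]],
])

```text
clock: 53.3
tool_pos: [0.5486, 0.1317, 0.1023]
orientation: [-180.0, 0.1, -107.1]
force: [0.3, 1.1, -0.9]
opening: 0.0494
gripper_force: 30.0
```

>>> step_arm([
  [[0.4,0.1,0,0,0,0],[0.8,0.2,0,0,0,0],[1,0.27,0,0,0,0],[1,0.27,0,0,0,0]],
])

```text
clock: 53.7
tool_pos: [0.4951, 0.0457, 0.1025]
orientation: [-179.9, 0.2, -107.0]
force: [0.7, 0.2, -2.4]
opening: 0.0496
gripper_force: 30.0
```

>>> step_arm([
  [[0.15,0,0.1,0,0,-0.15],[0.3,0,0.2,0,0,-0.3],[0.375,0,0.4,0,0,-0.445],[0.375,0,0.5,0,0,-0.445],[0.375,0,0.5,0,0,-0.445],[0.375,0,0.5,0,0,-0.445]],
])

```text
clock: 54.3
tool_pos: [0.4873, 0.0127, 0.0531]
orientation: [-179.7, 0.2, -94.2]
force: [0.9, 0.4, -2.3]
opening: 0.0503
gripper_force: 30.0
```

```bash
python3 -c "
from h import *
plan(.4857,.0116,.0335,-94.2)
"
```

```text
plan shift [0.012 0.016 0.196] turn [-0.009  0.006 -0.001]
```

>>> step_arm([
  [[0.012,0.016,0.08,0,0,0],[0.012,0.016,0.15,0,0,0],[0.012,0.016,0.19,0,0,0],[0.012,0.016,0.19,0,0,0],[0.012,0.016,0.19,0,0,0]],
])

```text
clock: 54.8
tool_pos: [0.4851, 0.0111, 0.034]
orientation: [-179.7, 0.2, -94.2]
force: [0.5, 0.8, -1.3]
opening: 0.05
gripper_force: 30.0
```

>>> step_arm([
  [[0,0,0.01,0,0,0],[0,0,0.015,0,0,0],[0,0,0.015,0,0,0]],
])

```text
clock: 55.1
tool_pos: [0.4852, 0.0111, 0.0326]
orientation: [-179.7, 0.2, -94.2]
force: [0.6, 0.1, -1.5]
opening: 0.05
gripper_force: 30.0
```

>>> step_arm([
  [[0,0,0.007,0,0,0],[0,0,0.007,0,0,0],[0,0,0.007,0,0,0]],
])

```text
clock: 55.4
tool_pos: [0.4853, 0.0111, 0.0322]
orientation: [-179.7, 0.2, -94.2]
force: [-3.0, 0.3, 5.0]
opening: 0.0499
gripper_force: 30.0
```

>>> step_arm([
  [[0,0,0,0,0,0],[0,0,0,0,0,0],[0,0,0,0,0,0],[0,0,0,0,0,0],[0,0,0,0,0,0],[0,0,0,0,0,0]],
], jaw=0)

```text
clock: 56.0
tool_pos: [0.4851, 0.0111, 0.0318]
orientation: [-179.7, 0.2, -94.2]
force: [0.0, 0.4, -0.8]
opening: 0.0866
gripper_force: 0.0
```

>>> step_arm([
  [[0,0,-0.2,0,0,0],[0,0,-0.5,0,0,0],[0,0,-0.9,0,0,0],[0,0,-1,0,0,0],[0,0,-1,0,0,0]],
])

```text
clock: 56.5
tool_pos: [0.4859, 0.0113, 0.1338]
orientation: [-179.5, 0.3, -94.2]
force: [-0.6, 0.4, -1.0]
opening: 0.0878
gripper_force: 0.0
```

>>> step_arm([
  [[-0.4,-0.1,0,0,0,0],[-0.8,-0.2,0,0,0,0],[-1,-0.25,0,0,0,0]],
])

```text
clock: 56.8
tool_pos: [0.5172, 0.1107, 0.1311]
orientation: [-179.8, 0.2, -94.1]
force: [-0.8, -0.3, -0.0]
opening: 0.0881
gripper_force: 0.0
```

>>> step_arm([
  [[-0.5,-0.1,0,0,0,0],[-1,-0.2,0,0,0,0],[-1,-0.2,0,0,0,0]],
])

```text
clock: 57.1
tool_pos: [0.545, 0.2112, 0.1309]
orientation: [-179.8, 0.1, -94.0]
force: [-0.1, -1.4, -0.2]
opening: 0.0872
gripper_force: 0.0
```

>>> step_arm([
  [[-0.5,-0.1,0,0,0,0],[-1,-0.2,0,0,0,0],[-1,-0.2,0,0,0,0]],
])

```text
clock: 57.4
tool_pos: [0.5719, 0.3093, 0.1308]
orientation: [-179.8, 0.1, -94.0]
force: [-0.4, -0.0, -0.1]
opening: 0.0875
gripper_force: 0.0
```

>>> step_arm([
  [[-0.2,-0.1,0,0,0,-0.15],[-0.3,-0.17,0,0,0,-0.36],[-0.3,-0.17,0,0,0,-0.36],[-0.3,-0.17,0,0,0,-0.36]],
])

```text
clock: 57.8
tool_pos: [0.5897, 0.3332, 0.1318]
orientation: [-179.8, 0.1, -84.0]
force: [0.2, 0.7, 0.4]
opening: 0.0876
gripper_force: 0.0
```

```bash
python3 -c "
from h import *
p,d,W=snap('wrist','w16.png'); print('XS w',blob(W,.013,.035,.5917,.368,.045))
p2,_,W2=snap('top'); print('M top',blob(W2,.078,.1,.482,.008,.09)); print('L',blob(W2,.045,.065,.482,.008,.09))
o=get_obs(); print(o['tool_pos'],o['orientation'])
plan(.5917,.368,-.027,-84)
"
```

```text
XS w [ 593.4  367.6   60.5   29.7  -84.1   23.  2123. ]
M top [483.4   7.8  98.4  50.7  85.8  87.5 672. ]
L [483.    7.8 120.1  60.3  85.2  57.3 239. ]
[0.58984725 0.33304914 0.13270966] [-1.79766064e+02  1.05498338e-01 -8.39878661e+01]
plan shift [-0.343 -0.049  1.598] turn [-0.008  0.004  0.   ]
```

>>> step_arm([
  [[-0.37,-0.09,0.2,0,0,0],[-0.37,-0.09,0.4,0,0,0],[-0.37,-0.09,0.7,0,0,0],[-0.37,-0.09,0.95,0,0,0],[-0.37,-0.09,1,0,0,0],[-0.37,-0.09,1,0,0,0]],
], jaw=100)

```text
clock: 58.5
tool_pos: [0.5955, 0.3712, 0.033]
orientation: [-179.8, 0.1, -83.9]
force: [-0.5, 0.9, -0.6]
opening: 0.0537
gripper_force: 0.0
```

>>> step_arm([
  [[0,0,0.2,0,0,0],[0,0,0.4,0,0,0],[0,0,0.54,0,0,0],[0,0,0.59,0,0,0],[0,0,0.59,0,0,0],[0,0,0.59,0,0,0]],
])

```text
clock: 59.1
tool_pos: [0.5968, 0.3727, -0.0244]
orientation: [-179.6, 0.2, -83.8]
force: [0.3, -0.5, -0.2]
opening: 0.0533
gripper_force: 0.0
```

>>> step_arm([
  [[0,0,0,0,0,0],[0,0,0,0,0,0],[0,0,0,0,0,0],[0,0,0,0,0,0],[0,0,0,0,0,0],[0,0,0,0,0,0],[0,0,0,0,0,0],[0,0,0,0,0,0],[0,0,0,0,0,0]],
], jaw=255)

```text
clock: 60.0
tool_pos: [0.5961, 0.3723, -0.0252]
orientation: [-179.7, 0.1, -83.8]
force: [-3.0, -0.1, 5.3]
opening: 0.0295
gripper_force: 30.0
```

>>> step_arm([
  [[0,0,-0.15,0,0,0],[0,0,-0.4,0,0,0],[0,0,-0.8,0,0,0],[0,0,-1,0,0,0],[0,0,-1,0,0,0]],
])

```text
clock: 60.5
tool_pos: [0.5979, 0.3736, 0.0796]
orientation: [-179.3, 0.4, -83.8]
force: [0.7, 0.5, -0.8]
opening: 0.03
gripper_force: 30.0
```

>>> step_arm([
  [[0,0,-0.3,0,0,0],[0,0,-0.6,0,0,0],[0,0,-0.6,0,0,0],[0,0,-0.6,0,0,0]],
])

```text
clock: 60.9
tool_pos: [0.5954, 0.3719, 0.1349]
orientation: [-179.7, 0.2, -83.9]
force: [0.7, -0.8, -1.8]
opening: 0.0298
gripper_force: 30.0
```

```bash
python3 -c "
from h import *
plan(.4858,.0117,.135,-94.2)
"
```

```text
plan shift [ 3.464  1.475 -0.021] turn [-0.011  0.008  0.361]
```

>>> step_arm([
  [[0.2,0.08,0,0,0,0],[0.6,0.22,0,0,0,0],[1,0.37,0,0,0,0],[1,0.37,0,0,0,0]],
])

```text
clock: 61.3
tool_pos: [0.5667, 0.2635, 0.1326]
orientation: [-179.9, 0.0, -84.0]
force: [1.2, 1.0, -1.3]
opening: 0.0294
gripper_force: 30.0
```

>>> step_arm([
  [[0.4,0.15,0,0,0,0],[0.8,0.3,0,0,0,0],[1,0.37,0,0,0,0]],
])

```text
clock: 61.6
tool_pos: [0.5411, 0.162, 0.1322]
orientation: [-179.9, 0.1, -83.9]
force: [1.3, 1.3, -1.0]
opening: 0.0299
gripper_force: 30.0
```

>>> step_arm([
  [[0.4,0.15,0,0,0,0],[0.8,0.3,0,0,0,0],[1,0.37,0,0,0,0]],
])

```text
clock: 61.9
tool_pos: [0.5153, 0.059, 0.1322]
orientation: [-179.8, 0.1, -83.9]
force: [0.9, 1.2, -0.5]
opening: 0.0294
gripper_force: 30.0
```

>>> step_arm([
  [[0.2,0.15,0,0,0,0.15],[0.46,0.36,0,0,0,0.3],[0.46,0.36,0.2,0,0,0.36],[0.46,0.36,0.4,0,0,0.36],[0.46,0.36,0.5,0,0,0.36],[0.46,0.36,0.5,0,0,0.36]],
])

```text
clock: 62.5
tool_pos: [0.4853, 0.0117, 0.0811]
orientation: [-179.9, 0.1, -94.2]
force: [-0.4, 0.6, -0.7]
opening: 0.0297
gripper_force: 30.0
```

```bash
python3 -c "
from h import *
plan(.4861,.0119,.065,-94.2)
"
```

```text
plan shift [-0.002 -0.008  0.161] turn [-0.002  0.003  0.001]
```

>>> step_arm([
  [[0,-0.008,0.08,0,0,0],[0,-0.008,0.14,0,0,0],[0,-0.008,0.16,0,0,0],[0,-0.008,0.16,0,0,0],[0,-0.008,0.16,0,0,0]],
])

```text
clock: 63.0
tool_pos: [0.4876, 0.0122, 0.0671]
orientation: [-179.7, 0.2, -94.2]
force: [0.2, 0.6, -0.4]
opening: 0.0298
gripper_force: 30.0
```

>>> step_arm([
  [[0,0,0.01,0,0,0],[0,0,0.018,0,0,0],[0,0,0.018,0,0,0]],
])

```text
clock: 63.3
tool_pos: [0.4874, 0.0121, 0.0651]
orientation: [-179.7, 0.2, -94.2]
force: [0.2, -0.1, -0.3]
opening: 0.0299
gripper_force: 30.0
```

>>> step_arm([
  [[0,0,0.006,0,0,0],[0,0,0.006,0,0,0],[0,0,0.006,0,0,0]],
])

```text
clock: 63.6
tool_pos: [0.4874, 0.0121, 0.0644]
orientation: [-179.7, 0.2, -94.2]
force: [-0.1, 0.3, -1.2]
opening: 0.0297
gripper_force: 30.0
```

>>> step_arm([
  [[0,0.013,0,0,0,0],[0,0.013,0.01,0,0,0],[0,0.013,0.017,0,0,0],[0,0.013,0.017,0,0,0]],
])

```text
clock: 64.0
tool_pos: [0.4861, 0.0122, 0.0627]
orientation: [-179.7, 0.2, -94.2]
force: [-1.1, 0.2, 1.1]
opening: 0.03
gripper_force: 30.0
```

>>> step_arm([
  [[0,0,0.005,0,0,0],[0,0,0.005,0,0,0]],
])

```text
clock: 64.2
tool_pos: [0.4861, 0.0122, 0.0627]
orientation: [-179.7, 0.2, -94.2]
force: [-3.2, 0.9, 5.4]
opening: 0.0297
gripper_force: 30.0
```

>>> step_arm([
  [[0,0,0,0,0,0],[0,0,0,0,0,0],[0,0,0,0,0,0],[0,0,0,0,0,0]],
], jaw=100)

```text
clock: 64.6
tool_pos: [0.4862, 0.0122, 0.0622]
orientation: [-179.7, 0.2, -94.2]
force: [0.6, 0.5, 0.2]
opening: 0.0521
gripper_force: 0.0
```

>>> step_arm([
  [[0,0,-0.2,0,0,0],[0,0,-0.5,0,0,0],[0,0,-0.9,0,0,0],[0,0,-1,0,0,0],[0,0,-1,0,0,0]],
])

```text
clock: 65.1
tool_pos: [0.4869, 0.0124, 0.1641]
orientation: [-179.5, 0.3, -94.2]
force: [-0.9, -0.4, -0.4]
opening: 0.053
gripper_force: 0.0
```

>>> step_arm([
  [[0.4,0,0,0,0,0],[0.8,0,0,0,0,0],[1,0,0,0,0,0],[1,0,0,0,0,0]],
], jaw=0)

```text
clock: 65.5
tool_pos: [0.4771, -0.0897, 0.1603]
orientation: [-179.9, 0.2, -94.3]
force: [0.4, 0.0, 0.7]
opening: 0.0795
gripper_force: 0.0
```

>>> step_arm([
  [[0.4,0,0,0,0,-0.25],[0.65,0.1,0,0,0,-0.5],[0.65,0.1,0,0,0,-0.75],[0.65,0.1,0,0,0,-0.95],[0.65,0.1,0,0,0,-0.95]],
])

```text
clock: 66.0
tool_pos: [0.4632, -0.1516, 0.1606]
orientation: [-179.8, 0.1, -66.9]
force: [-0.4, 0.9, -0.6]
opening: 0.0875
gripper_force: 0.0
```

>>> step_arm([
  [[0,0,0,0,0,-0.25],[0,0,0,0,0,-0.5],[0,0,0,0,0,-0.75],[0,0,0,0,0,-0.95],[0,0,0,0,0,-0.95]],
])

```text
clock: 66.5
tool_pos: [0.4635, -0.1514, 0.161]
orientation: [-179.7, -0.1, -39.8]
force: [0.7, -0.3, 0.4]
opening: 0.0877
gripper_force: 0.0
```

>>> step_arm([
  [[0,0,0.1,0,0,-0.25],[0,0,0.2,0,0,-0.5],[0,0,0.3,0,0,-0.75],[0,0,0.3,0,0,-0.88],[0,0,0.3,0,0,-0.88]],
])

```text
clock: 67.0
tool_pos: [0.4635, -0.1515, 0.131]
orientation: [-179.8, -0.2, -14.7]
force: [0.1, 0.1, 0.9]
opening: 0.0881
gripper_force: 0.0
```

```bash
python3 -c "
from h import *
p2,_,W2=snap('top'); 
for z in (.105,.082,.052,.018): print(z,blob(W2,z,z+.012,.482,.008,.1))
p,d,W=snap('wrist','w17.png'); o=get_obs(); print(o['tool_pos'],o['orientation'],o['opening'])
print(blob(W,.015,.045,.465,-.170,.06),blob(W2,.015,.045,.465,-.170,.06))
capsee(p,W,(.465,-.17),0)
plan(.465,-.17,.07,-14.6)
"
```

```text
0.105 None
0.082 None
0.052 None
0.018 None
[ 0.46387445 -0.15159396  0.13151018] [-179.76936494   -0.21440701  -14.79111913] 0.0879589132419336
[ 461.9 -162.5   63.6   37.3   53.1   29.1 2090. ] [ 451.8 -165.    53.8   21.2   76.3   26.4  115. ]
comp 427 c [-0.001   0.0277  0.0294] ang 92.0 z 0.0152 0.0405
comp 123 c [-0.0101 -0.0218  0.0338] ang -114.9 z 0.0159 0.0405
plan shift [0.056 0.178 0.615] turn [-0.008 -0.007 -0.007]
```

View pics/w17.png

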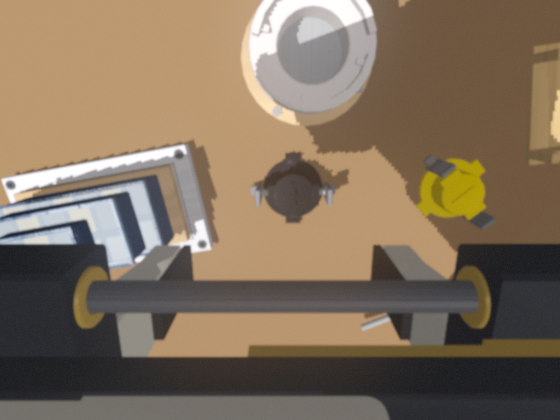

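```bash
python3 -c "
from h import *
p,d,W=ld('wrist')
c=np.array([.460,-.170])
for i in range(4):
    q=W-np.array([*c,0]); r=np.hypot(q[...,0],q[...,1]); a=np.radians(-14.7+90); al=q[...,0]*np.cos(a)+q[...,1]*np.sin(a); x=q[...,0]*np.sin(a)-q[...,1]*np.cos(a)
    A=(al>.024)&(al<.042)&(abs(x)<.02)&(W[...,2]>.033)&(W[...,2]<.043); B=(al<-.024)&(al>-.042)&(abs(x)<.02)&(W[...,2]>.033)&(W[...,2]<.043)
    pa=W[A].mean(0);pb=W[B].mean(0); c=((pa+pb)/2)[:2]; v=pa-pb
    print(A.sum(),B.sum(),c.round(4),np.hypot(*v[:2]).round(4),np.degrees(np.arctan2(v[1],v[0])).round(1))
plan(*c,.03,-14.6)
"
```

```text
99 10 [ 0.4617 -0.1638] 0.0616 76.2
99 88 [ 0.4619 -0.1629] 0.0596 76.1
99 88 [ 0.4619 -0.1629] 0.0596 76.1
99 88 [ 0.4619 -0.1629] 0.0596 76.1
plan shift [0.006 0.118 1.015] turn [-0.008 -0.007 -0.007]
```

>>> step_arm([
  [[-0.01,0.1,0.3,0,0,-0.01],[-0.01,0.1,0.6,0,0,-0.01],[-0.01,0.1,0.7,0,0,-0.01],[-0.01,0.1,0.7,0,0,-0.01],[-0.01,0.1,0.7,0,0,-0.01]],
])

```text
clock: 67.6
tool_pos: [0.4615, -0.1611, 0.0625]
orientation: [-179.8, -0.3, -14.3]
force: [0.5, 0.4, 0.4]
opening: 0.0879
gripper_force: 0.0
```

```bash
python3 -c "
from h import *
p,d,W=snap('wrist')
c=np.array([.4619,-.1629])
for i in range(3):
    q=W-np.array([*c,0]); a=np.radians(-14.7+90); al=q[...,0]*np.cos(a)+q[...,1]*np.sin(a); x=q[...,0]*np.sin(a)-q[...,1]*np.cos(a)
    A=(al>.024)&(al<.042)&(abs(x)<.02)&(W[...,2]>.033)&(W[...,2]<.043); B=(al<-.024)&(al>-.042)&(abs(x)<.02)&(W[...,2]>.033)&(W[...,2]<.043)
    pa=W[A].mean(0);pb=W[B].mean(0); c=((pa+pb)/2)[:2]; v=pa-pb
    print(A.sum(),B.sum(),c.round(4),np.hypot(*v[:2]).round(4),np.degrees(np.arctan2(v[1],v[0])).round(1))
plan(*c,-.018,-14)
"
```

```text
158 161 [ 0.4623 -0.1631] 0.0594 75.6
158 161 [ 0.4623 -0.1631] 0.0594 75.6
158 161 [ 0.4623 -0.1631] 0.0594 75.6
plan shift [0.005 0.023 0.809] turn [-0.009 -0.012 -0.009]
```

>>> step_arm([
  [[-0.01,0,0.3,0,0,0],[-0.01,0,0.6,0,0,0],[-0.01,0,0.75,0,0,0],[-0.01,0,0.81,0,0,0],[-0.01,0,0.81,0,0,0],[-0.01,0,0.81,0,0,0]],
])

```text
clock: 68.25
tool_pos: [0.4612, -0.1606, -0.0182]
orientation: [-179.7, -0.3, -14.2]
force: [-0.1, -0.3, -0.3]
opening: 0.0878
gripper_force: 0.0
```

>>> step_arm([
  [[0,0,0,0,0,0],[0,0,0,0,0,0],[0,0,0,0,0,0],[0,0,0,0,0,0],[0,0,0,0,0,0],[0,0,0,0,0,0],[0,0,0,0,0,0],[0,0,0,0,0,0],[0,0,0,0,0,0],[0,0,0,0,0,0]],
], jaw=255)

```text
clock: 69.25
tool_pos: [0.4604, -0.1605, -0.0188]
orientation: [-179.8, -0.3, -14.2]
force: [-1.6, 1.0, 10.2]
opening: 0.0524
gripper_force: 30.0
```

>>> step_arm([
  [[0,0,-0.15,0,0,0],[0,0,-0.4,0,0,0],[0,0,-0.8,0,0,0],[0,0,-1,0,0,0],[0,0,-1,0,0,0]],
])

```text
clock: 69.75
tool_pos: [0.4617, -0.1609, 0.0835]
orientation: [-179.7, -0.5, -14.2]
force: [0.3, 0.7, -1.7]
opening: 0.0514
gripper_force: 30.0
```

>>> step_arm([
  [[0,0,-0.2,0,0,-0.25],[0,0,-0.2,0,0,-0.5],[0,0,-0.2,0,0,-0.75],[0,0,-0.2,0,0,-0.83],[0,0,-0.2,0,0,-0.83]],
])

```text
clock: 70.25
tool_pos: [0.4587, -0.1608, 0.0996]
orientation: [-179.9, -0.2, 9.5]
force: [-1.0, -0.4, 0.2]
opening: 0.0517
gripper_force: 30.0
```

>>> step_arm([
  [[0,0,0,0,0,-0.25],[0,0,0,0,0,-0.5],[0,0,0,0,0,-0.75],[0,0,0,0,0,-0.83],[0,0,0,0,0,-0.83]],
])

```text
clock: 70.75
tool_pos: [0.459, -0.1608, 0.0999]
orientation: [-180.0, -0.3, 33.2]
force: [-0.0, -0.6, -1.4]
opening: 0.0517
gripper_force: 30.0
```

```bash
python3 -c "
from h import *
p2,_,W2=snap('top')
print('pot?',blob(W2,.06,.08,.567,-.202,.06))
print(get_obs()['tool_pos'])
plan(.5688,-.2004,.095,33.5)
"
```

```text
pot? None
[ 0.45910884 -0.16090069  0.09996628]
plan shift [0.702 0.931 0.053] turn [-0.001 -0.01  -0.011]
```

>>> step_arm([
  [[0.2,0.3,0,0,0,0],[0.5,0.65,0,0,0,-0.01],[0.69,0.93,0,0,0,-0.01],[0.69,0.93,0.05,0,0,-0.01],[0.69,0.93,0.05,0,0,-0.01],[0.69,0.93,0.05,0,0,-0.01]],
])

```text
clock: 71.4
tool_pos: [0.5671, -0.2005, 0.0953]
orientation: [-179.9, -0.2, 33.5]
force: [-0.2, -0.9, -0.8]
opening: 0.0518
gripper_force: 30.0
```

```bash
python3 -c "
from h import *
print(get_obs()['tool_pos'])
p,d,W=snap('wrist','w18.png'); 
c=np.array([.5675,-.202])
for it in range(3):
    r=np.hypot(W[...,0]-c[0],W[...,1]-c[1]); m=(abs(W[...,2]-.076)<.003)&(r>.030)&(r<.046); P=W[m]; rr=r[m]
    a=np.arctan2(P[:,1]-c[1],P[:,0]-c[0]); b=np.digitize(a,np.arange(-np.pi,np.pi,.175)); E=np.array([P[b==k][np.argmax(rr[b==k])] for k in np.unique(b) if (b==k).sum()>5]); c,rad=circ(E); print(c,rad,len(E))
plan(.5677,-.2011,.055,33.5)
"
```

```text
[ 0.56710954 -0.20052995  0.09531705]
[ 0.56711472 -0.20195808] 0.04022711946400671 22
[ 0.56729156 -0.20192369] 0.04009745944825394 22
[ 0.56711772 -0.20195313] 0.040223476161680934 22
plan shift [-0.003  0.007  0.409] turn [-0.001 -0.01   0.002]
```

>>> step_arm([
  [[0,0.007,0.15,0,0,0],[0,0.007,0.28,0,0,0],[0,0.007,0.36,0,0,0],[0,0.007,0.4,0,0,0],[0,0.007,0.4,0,0,0]],
])

```text
clock: 71.95
tool_pos: [0.5684, -0.2011, 0.0555]
orientation: [-180.0, -0.3, 33.6]
force: [0.0, -0.6, -1.0]
opening: 0.0518
gripper_force: 30.0
```

>>> step_arm([
  [[0,0,0.02,0,0,0],[0,0,0.04,0,0,0],[0,0,0.055,0,0,0],[0,0,0.055,0,0,0]],
])

```text
clock: 72.35
tool_pos: [0.5687, -0.2013, 0.0504]
orientation: [180.0, -0.3, 33.6]
force: [-0.9, -0.9, -1.3]
opening: 0.0515
gripper_force: 30.0
```

>>> step_arm([
  [[0,0,0.01,0,0,0],[0,0,0.02,0,0,0],[0,0,0.02,0,0,0]],
])

```text
clock: 72.65
tool_pos: [0.5687, -0.2012, 0.0483]
orientation: [180.0, -0.3, 33.6]
force: [-1.9, -0.7, -0.8]
opening: 0.0516
gripper_force: 30.0
```

>>> step_arm([
  [[0,0,0.007,0,0,0],[0,0,0.012,0,0,0],[0,0,0.012,0,0,0]],
])

```text
clock: 72.95
tool_pos: [0.5688, -0.2012, 0.0474]
orientation: [180.0, -0.3, 33.6]
force: [-3.5, -0.7, 1.8]
opening: 0.0515
gripper_force: 30.0
```

>>> step_arm([
  [[0,0,0.005,0,0,0],[0,0,0.005,0,0,0]],
])

```text
clock: 73.15
tool_pos: [0.5689, -0.2012, 0.0473]
orientation: [180.0, -0.3, 33.6]
force: [-4.1, -1.0, 5.0]
opening: 0.0516
gripper_force: 30.0
```

>>> step_arm([
  [[0,0,0,0,0,0.12],[0,0,0,0,0,0.24],[0,0,0,0,0,0.36],[0,0,0,0,0,0.48],[0,0,0,0,0,0.6],[0,0,0,0,0,0.72],[0,0,0,0,0,0.84],[0,0,0,0,0,0.84]],
])

```text
clock: 73.95
tool_pos: [0.5683, -0.2005, 0.0473]
orientation: [-179.8, -0.3, 9.4]
force: [-7.0, 4.9, 9.0]
opening: 0.0517
gripper_force: 30.0
```

>>> step_arm([
  [[0,0,0,0,0,0.12],[0,0,0,0,0,0.24],[0,0,0,0,0,0.36],[0,0,0,0,0,0.48],[0,0,0,0,0,0.6],[0,0,0,0,0,0.72],[0,0,0,0,0,0.84],[0,0,0,0,0,0.84],[0,0,0,0,0,0.84]],
])

```text
clock: 74.85
tool_pos: [0.5683, -0.1999, 0.0473]
orientation: [-179.7, -0.2, -14.5]
force: [-6.9, 6.9, 9.8]
opening: 0.052
gripper_force: 30.0
```

>>> step_arm([
  [[0,0,0,0,0,0],[0,0,0,0,0,0],[0,0,0,0,0,0],[0,0,0,0,0,0],[0,0,0,0,0,0],[0,0,0,0,0,0]],
], jaw=0)

```text
clock: 75.45
tool_pos: [0.5692, -0.2012, 0.0468]
orientation: [-179.8, -0.3, -14.5]
force: [0.9, -1.1, -1.1]
opening: 0.0872
gripper_force: 0.0
```

>>> step_arm([
  [[0,0,-0.1,0,0,0],[0,0,-0.4,0,0,0],[0,0,-0.6,0,0,0],[0,0,-0.6,0,0,0]],
])

```text
clock: 75.85
tool_pos: [0.571, -0.2018, 0.1109]
orientation: [-179.7, -0.6, -14.5]
force: [0.6, -0.7, 0.0]
opening: 0.0878
gripper_force: 0.0
```

```bash
cat > capchk.py <<'E'
from h import *
p,d,W=snap('wrist','w19.png')
c=np.array([.568,-.202])
for i in range(3):
    q=W-np.array([*c,.066]); a=np.radians(-14.5+90); al=q[...,0]*np.cos(a)+q[...,1]*np.sin(a); x=q[...,0]*np.sin(a)-q[...,1]*np.cos(a)
    A=(al>.02)&(al<.042)&(abs(x)<.02)&(q[...,2]>.030)&(q[...,2]<.043); B=(al<-.02)&(al>-.042)&(abs(x)<.02)&(q[...,2]>.030)&(q[...,2]<.043)
    pa=W[A].mean(0);pb=W[B].mean(0); c=((pa+pb)/2)[:2]; v=pa-pb
    print(A.sum(),B.sum(),c.round(4),np.hypot(*v[:2]).round(4),np.degrees(np.arctan2(v[1],v[0])).round(1),'z',np.percentile(W[A][:,2],90).round(4),np.percentile(W[B][:,2],90).round(4),'outer',al[A].max().round(4),al[B].min().round(4))
E
python3 capchk.py
```

```text
209 215 [ 0.5698 -0.2029] 0.0584 75.9 z 0.1056 0.1057 outer 0.0316 -0.0329
210 212 [ 0.5697 -0.203 ] 0.0585 76.0 z 0.1056 0.1057 outer 0.032 -0.0324
210 211 [ 0.5697 -0.203 ] 0.0585 76.0 z 0.1056 0.1057 outer 0.0321 -0.0324
```

>>> step_arm([
  [[0,0,-0.4,0,0,0],[0.2,0.4,-0.8,0,0,0],[0.6,0.8,-1,0,0,0],[0.8,1,-1,0,0,0],[0.8,1,-1,0,0,0]],
])

```text
clock: 76.4
tool_pos: [0.622, -0.3227, 0.206]
orientation: [-179.8, -0.2, -14.7]
force: [-0.0, 0.5, -1.0]
opening: 0.0878
gripper_force: 0.0
```

```bash
python3 -c "
from h import *
p,_,W2=snap('top','tend.png'); 
for z in (.104,.080,.050,.018): print(z,blob(W2,z,z+.014,.482,.008,.1))
print('brush',blob(W2,.028,.045,.478,-.412,.12))
for n,c,r in (('mm',(.3165,.207),.09),('drv',(.322,-.285),.12),('knife',(.778,-.110),.1),('tape',(.684,-.365),.06),('chuck',(.745,.266),.05)): print(n,blob(W2,.006,.08,*c,r))
ps,_,_=snap('side','send.png'); cv2.imwrite('pics/sendb.png',cv2.resize(ps[180:400,200:400,::-1],(545,600),interpolation=cv2.INTER_CUBIC))
"
```

```text
0.104 [484.    9.   59.6  30.5  86.3 109.5 257. ]
0.08 [483.3   7.8  98.4  50.3  85.9  87.4 402. ]
0.05 [483.    7.7 120.2  60.   85.4  57.7 238. ]
0.018 [481.8   8.2 140.3  69.8  86.4  23.6 250. ]
brush None
mm [ 316.4  207.1  128.9   69.2   67.5   29.9 1100. ]
drv None
knife [ 776.5 -110.1  179.3   24.7   -1.2   15.2  422. ]
tape None
chuck [744.3 266.1  40.8  35.3 -67.2  34.1 180. ]
```

View pics/sendb.png

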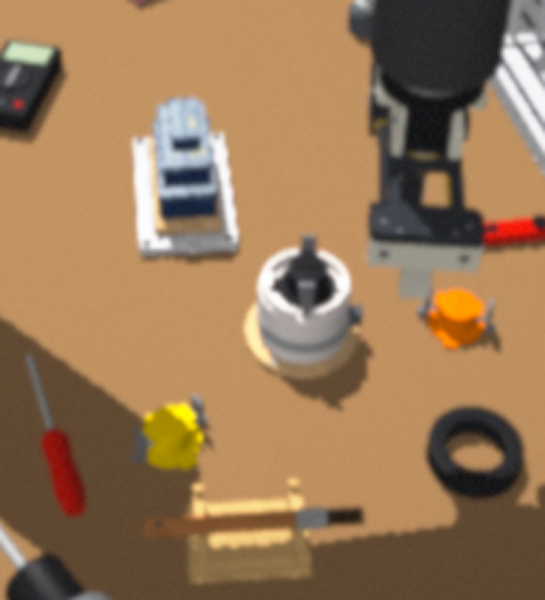

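The end picture shows the stack squared up at (185,160), the cap back in the pot at (305,285), the brush across both rails at (250,520), and the bystanders where they were. I'll hand it in.

```bash
python3 -c "
from plant import *
print(close_job())"
```

```text
the job is handed in; nothing more can be done
None
```

The job is handed in at about 76 s, and no verdict came back. In my last checks the pad was inside the outline with the three cases present (L, M, XS) stacked square on it. The brush was back on its rest, turned end for end, and the cap was locked with both tabs out.

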